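# Ease a jammed tub lid up evenly with a wedge

### The arm

A 6-joint arm with a two-finger parallel gripper is mounted at the origin on the work surface. World frame = base frame: x ahead of the robot, y to its left, z up, the work surface at z = 0. Lengths are in mm, angles in rad, forces in N, time in s.
With the tool pointing down it reaches from about 275 to 1000 mm from the base axis. Payload 8.4 kg.
Tool frame: the origin (TCP) lies between the finger pads; the fingertips stand r.nose_length ahead of it and the grasp point (between the pads) lies 8 mm behind it (r.nose_length is the distance from the TCP to the fingertips, in mm); y points along the fingers, x is the direction in which the jaws open and shut, and the axes are right-handed (so a half turn about y gives the same grasp; the last joint's range is limited). The gripper opens to 85 mm and grips with 20 to 120 N. Pads are 22 mm wide; open, the fingers measure 114 mm over their backs; the gripper's body (76 mm by 85 mm) begins 54 mm behind the grasp point. The pads swing forward as they close: fully open they stand 13 mm farther back than shut.
Start: joints at [-1.114, 0.353, 1.633, -0, 1.155, -0.002], TCP at [276.794, -560.369, 242.281] pointing down, gripper open.
Joint ranges: [-2.63, 2.63], [-0.92, 2.1], [0.06, 2.66], [-1.3, 4.44], [0, 2.69], [-3.02, 3.02]. Speed limits (rad/s): [2.22, 2.22, 2.79, 3.14, 3.14, 3.14].

### API

Orientations are given as [roll, pitch, yaw] about the fixed x, y, z axes, in that order (R = Rz(yaw) Ry(pitch) Rx(roll)).
In Python, from rig import r, cams, order gives the robot as it stands. The module is installed in compiled form; this text tells all that it offers.
- The arm moves only by the shell command python3 -m crank 'ROWS' [FORCE]. ROWS is JSON, a list of rows, each a list of 7 numbers: the turn, a rotation vector about the tool's x, y, z in degrees, then the shift along the tool's x, y, z in cm, then the opening, from -1 (shut) to 1 (fully open). A call has exactly 10 rows; each row shifts and turns the pose as measured when the row begins, along the tool's axes as they then stand; what a row does not reach is not made up. A row lasts 1/12 s, in which the tool goes at most 41.7 mm and 7.16 degrees, less where a joint would pass 70% of its speed; a pose out of reach is approached as far as the arm can. A call with a gripper value outside its range is refused whole. The fingers move at their own pace and stop on an object; FORCE is the grip in N (left out, the last holds). Time passes only in rows, so rows that do not move let the fingers close, or fill a call up. It gives the time, the measured TCP pose, the force and the opening at its end, in the units of the state.
- r.sense(): the state, without advancing time (a new reading comes with each control period).
- cams.grab_frame(name): name is "side" or "top"; returns the picture (400x640x3 uint8, blue, green, red); there is no depth.
- cams.camera_info(name): a dict with "intrinsics" (3x3 intrinsics, pixels), "view" (4x4, takes a point from world to camera coordinates). Camera axes: x right, y up, looking along -z (the intrinsics and any distortion apply to the point x, -y, -z); pixel columns grow to the right and rows downward; lengths in mm; the calibration is good to about 2 mm. A picture is of the moment at which its call begins. camera_info takes no time and is no camera call.
- order.sign_off(): hands the job in, once; it reports no verdict.
The state is a dict: "clock": time; "qpos": joint angles; "qvel": joint speeds; "joint_efforts": joint torques, N m; "eef_pos": TCP position; "tcp_rot": TCP orientation; "contact_force": force on the tool from outside, world axes, zero at the start; "wrist_torque": the same for the moment, N m; "opening": opening from 0.0 (shut) to 1.0 (fully open).
Only numpy, scipy, OpenCV 4.12 (cv2) and the standard library are available. Lean on these libraries where they do the work, as an engineer would, in place of code of your own. Each camera call takes 0.05 s, during which the arm holds its last target.

### The job

The green press-fit lid is jammed in the white food tub: take the orange wedge out of its dark stand and work it down the slanting seams at the lid's two ends in turn, until both ends stand at least 10 mm higher than when fully home. Raise it evenly: at no time may one end be more than 8 mm higher than the other (both counted from fully home), and do not touch the lid with the gripper. Then hang the wedge back upright in its stand, let go, and leave everything else where it stands.

Things in the scene. Friction and masses are not known exactly. Their poses are not given: they have to be found in the camera images.
- tub: White food tub fixed to the counter, 150 mm along its x, 218 mm along its y over its dark foot frame, rim 130 to 140 mm high; origin at the centre of its underside, z up. A green lid, a tapered plug with no handle, sits in its mouth, with a slanting seam at the +y and at the -y end. A small yellow mark on the lid lies by the middle of each seam.
- seam_left (a point): Mouth of the seam at the tub's +y end, level with the home lid's edge: tub (0, 86, 128.5) mm, axes as the tub's. Seam 4 mm wide square to its faces, 118 mm long in tub x, running down and inward, 50 deg from vertical in tub y-z. Its outer lower face, the white collar, goes on 12 mm up and outward past the lid's edge as a guide, and 46 mm below it; nothing blocks the wedge.
- seam_right (a point): Mouth of the like seam at the tub's -y end: tub (0, -86, 128.5) mm. Wedging at either: lay one blade face on the collar, handle leaning outward about 41 deg from vertical, tip 7 mm below the lid's edge meets a home lid; each further 1 mm down the collar lifts that end about 0.4 mm (tip 36 mm: 11 to 12 mm). Upright, the wedge does not lift. It takes a push of about 5 to 15 N.
- lid_left (a point): Middle of the lid's lower outer edge, tub +y end (the edge the wedge lifts): tub (0, 85, 130) mm when fully home; its height above 130 mm is this end's rise, 0 to 1.5 mm at the start, at most 14. About 6 N lifts it, about the other end as pivot, which stays put. It stays where left; the wedge draws out freely (slick faces, friction about 0.2).
- lid_right (a point): The same at the tub's -y end: at tub (0, -85, 130) mm when fully home.
- wedge_grip (a point): Centre of the black handle, 26 x 26 x 50 mm, of the loose wedge (90 g). Axes: z along the handle away from the blade, x across blade width, y across thickness. From here along -z: 25 mm to an orange flange 46 (x) x 36 (y) x 8 mm, then the blade, 60 long, 30 wide (x), tapering evenly in y from 20 mm to 2 mm at the tip (half angle 8.5 deg), 93 mm from here.
- stand_seat (a point): Mouth centre on the top face of the wedge's stand, 80 mm above the counter, left or right of the tub; axes as the wedge's when it hangs there. Fixed dark steel block 80 (x) x 70 (y) x 80 mm with an upright through hole 36 (x) x 26 mm (y). The wedge hangs blade down, flange on the top face, its handle's centre 33 mm above this point.
- shaker: Bystander: glass jar with steel cap, 52 mm across, 85 mm tall; origin under its centre. It stands on the other side of the tub from the stand.
- cup: Bystander: white ceramic cup, 68 mm across, 55 mm tall; origin under its centre.
- bowl: Bystander: blue bowl, 110 mm across, 50 mm tall; origin under its centre.
- sauce: Bystander: amber glass bottle, 60 mm across, 170 mm tall; origin under its centre.
- tin: Bystander: metal can, 70 mm across, 100 mm tall; origin under its centre.
- spoon: Bystander: a spoon with a wooden handle lying flat on the counter between the robot and the tub.
Things that resemble listed ones, but are neither listed nor needed, are in the scene too. Leave any pink or red look-alike of the part that bears stand_seat alone. Leave any blue or red look-alike of the part that bears wedge_grip alone.

How it is judged:
By the outcome, as a careful person would: the job done as asked, in the order asked, and still so for the second after the job is handed in, with the robot touching nothing.
It also fails if it takes over 70 s, if anything falls off the work surface, if the arm or the gripper's body presses on something with over 40 N, if the wrist force passes 120 N, or if a joint passes its speed limit or range.

## Working session

There is one attempt and no reset: what is moved stays moved. The work goes in short steps, Python scripts to look and compute and a shell command to move; the robot and the scene stay as the last step left them, time stands still between calls to the robot, and variables do not carry over. Pictures are saved under pics/ and viewed, and the job is handed in when it is done.

```bash
mkdir -p pics; ls; python3 - <<'E'
from rig import r,cams,order
import cv2
print(r.sense(), r.nose_length)
for n in("side","top"):
    im=cams.grab_frame(n); cv2.imwrite(f"pics/{n}0.png",im); i=cams.camera_info(n); print(n,i)
E
```

```text
pics
{'clock': 0.0, 'qpos': array([-1.11442139e+00,  3.53665228e-01,  1.63415245e+00,  1.25166418e-05,
        1.15521695e+00, -2.40894056e-03]), 'qvel': array([-1.23352754e-03, -1.50023173e-03,  2.16790152e-03,  8.53971119e-04,
       -2.09915530e-05,  1.74929494e-04]), 'joint_efforts': array([ 3.77557066e-03, -6.05237603e+01, -3.42058504e+01,  3.80653109e-04,
        9.47600172e-03, -5.51720632e-06]), 'eef_pos': array([ 276.57397684, -559.94142233,  241.54317623]), 'tcp_rot': array([-1.57078141e+00,  1.44194256e-03, -1.11201750e+00]), 'contact_force': array([ 0.29902231, -1.70495226,  0.04338199]), 'wrist_torque': array([-0.04232262,  0.00863118,  0.03308017]), 'opening': 0.9998965133327081} 11.0
side {'intrinsics': array([[388.60160406,   0.        , 316.70736417],
       [  0.        , 388.60160406, 198.00807252],
       [  0.        ,   0.        ,   1.        ]]), 'view': array([[-9.10425979e-01, -4.13657951e-01, -3.41132961e-03,
         4.74006116e+02],
       [ 2.22515608e-01, -4.96656448e-01,  8.38939317e-01,
        -2.62246996e+02],
       [-3.48728177e-01,  7.63033074e-01,  5.44214283e-01,
        -1.11732898e+03],
       [ 0.00000000e+00,  0.00000000e+00,  0.00000000e+00,
         1.00000000e+00]])}
top {'intrinsics': array([[366.88479362,   0.        , 316.41463279],
       [  0.        , 366.88479362, 195.68774828],
       [  0.        ,   0.        ,   1.        ]]), 'view': array([[-2.74171836e-02, -9.99600278e-01, -6.89795224e-03,
        -6.28106428e+01],
       [ 9.87065536e-01, -2.81624786e-02,  1.57824278e-01,
        -5.33990190e+02],
       [-1.57955456e-01, -2.48163371e-03,  9.87443120e-01,
        -1.06823661e+03],
       [ 0.00000000e+00,  0.00000000e+00,  0.00000000e+00,
         1.00000000e+00]])}
```

View pics.

View pics/side0.png

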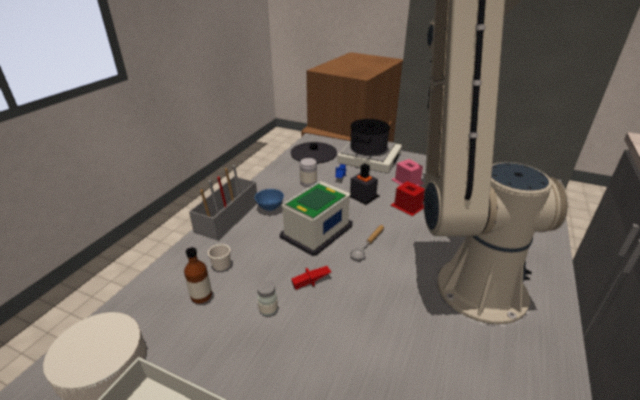

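View pics/top0.png

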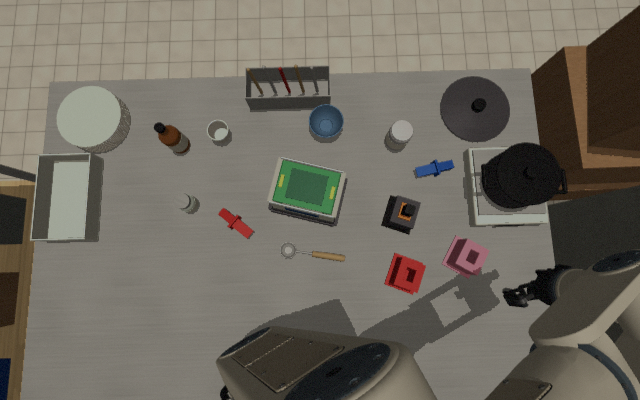

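Candidates: stands are dark (402,213 in top view), pink (466,255) and red (406,273). Wedges are the orange/black one in the dark stand (405,211), blue (435,169) and red (236,223). The dark stand holding the orange wedge fits; crops follow to confirm that.

```bash
python3 - <<'E'
import cv2,numpy as np
t=cv2.imread("pics/top0.png"); s=cv2.imread("pics/side0.png")
a=cv2.resize(t[145:245,255:435],None,fx=4.4,fy=4.4,interpolation=cv2.INTER_CUBIC)
cv2.imwrite("pics/ct.png",a)
b=cv2.resize(s[155:255,270:400],None,fx=6,fy=6,interpolation=cv2.INTER_CUBIC)
cv2.imwrite("pics/cs.png",b)
E
```

```text
(no output)
```

View pics/ct.png

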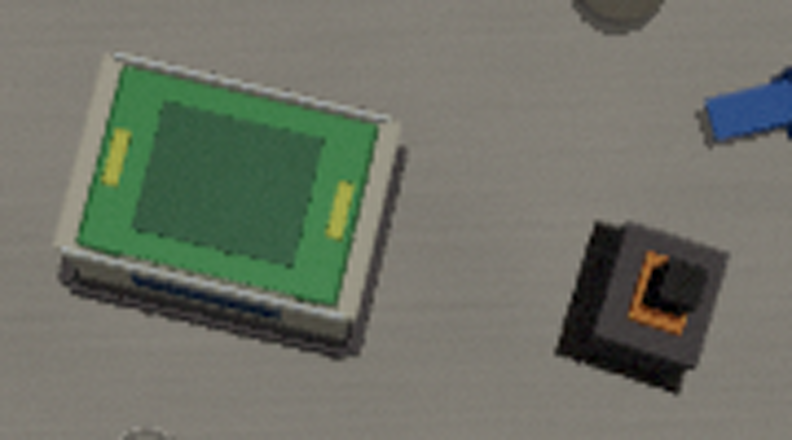

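View pics/cs.png

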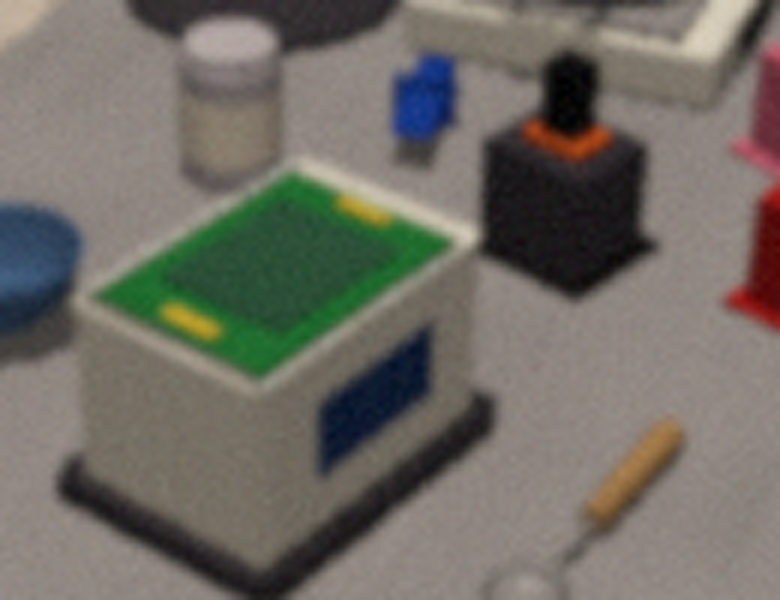

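```bash
cat > h.py <<'E'
import cv2,numpy as np
from rig import r,cams
from scipy.spatial.transform import Rotation as Ro
def cam(n):
    i=cams.camera_info(n); return i["intrinsics"],i["view"]
def ray(n,uv):
    K,V=cam(n); u,v=uv
    d=np.array([(u-K[0,2])/K[0,0],-(v-K[1,2])/K[1,1],-1]); R=V[:3,:3]
    return -R.T@V[:3,3],R.T@d/np.linalg.norm(d)
def onz(n,uv,z):
    c,d=ray(n,uv); return c+d*(z-c[2])/d[2]
def tri(a,b):
    c1,d1=ray("top",a); c2,d2=ray("side",b)
    s=np.linalg.lstsq(np.c_[d1,-d2],c2-c1,rcond=None)[0]
    p,q=c1+s[0]*d1,c2+s[1]*d2
    return (p+q)/2,np.linalg.norm(p-q)
def proj(n,P):
    K,V=cam(n); q=V[:3,:3]@np.asarray(P,float)+V[:3,3]
    return np.array([K[0,0]*q[0]/-q[2]+K[0,2],K[1,1]*-q[1]/-q[2]+K[1,2]])
def blobs(m,amin=15):
    n,l,st,c=cv2.connectedComponentsWithStats(m.astype(np.uint8))
    return [(c[i],st[i]) for i in range(1,n) if st[i,4]>=amin]
def yellow(im):
    h=cv2.cvtColor(im,cv2.COLOR_BGR2HSV); return cv2.inRange(h,(20,110,100),(34,255,255))
def green(im):
    h=cv2.cvtColor(im,cv2.COLOR_BGR2HSV); return cv2.inRange(h,(36,80,30),(85,255,255))
def orange(im):
    h=cv2.cvtColor(im,cv2.COLOR_BGR2HSV); return cv2.inRange(h,(4,130,90),(19,255,255))
E
python3 - <<'E'
from h import *
np.set_printoptions(precision=1,suppress=True)
ims={n:cv2.imread(f"pics/{n}0.png") for n in("top","side")}
for n,im in ims.items():
    print(n,"Y",[(c,s[4]) for c,s in blobs(yellow(im)) ])
    m=green(im)|yellow(im); l=[(c,s[4]) for c,s in blobs(m,300)]; print("G",l)
    m=cv2.morphologyEx(m,cv2.MORPH_OPEN,np.ones((5,5))); k,_=cv2.findContours(m,0,2); k=max(k,key=cv2.contourArea)
    print(cv2.approxPolyDP(k,5,True).squeeze().tolist(), cv2.boxPoints(cv2.minAreaRect(k)))
    print("O",[(c,s) for c,s in blobs(orange(im),8)])
E
```

```text
top Y [(array([280.9, 180.5]), np.int32(41)), (array([331.9, 192.3]), np.int32(34))]
G [(array([306.4, 186.6]), np.int32(2523))]
[[283, 161], [273, 200], [330, 213], [328, 197], [339, 173]] [[271.8 200.3]
 [281.7 159. ]
 [340.6 173.1]
 [330.8 214.4]]
O [(array([577.5,  91.7]), array([573,  91,   9,   2,  11], dtype=int32)), (array([609.1, 160. ]), array([607, 158,   5,   5,   8], dtype=int32)), (array([403.1, 213.1]), array([398, 202,  13,  19,  76], dtype=int32))]
side Y [(array([329.9, 189.5]), np.int32(19)), (array([301., 208.]), np.int32(27))]
G [(array([315.3, 200.1]), np.int32(994))]
[[340, 193], [316, 185], [290, 206], [314, 216]] [[287.7 202.3]
 [329.7 176.3]
 [343.2 198.2]
 [301.2 224.1]]
O [(array([356.3,  66.4]), array([ 309,   53,   93,   28, 1445], dtype=int32)), (array([323.9, 132.5]), array([302, 126,  48,  14, 225], dtype=int32)), (array([364.1, 178.1]), array([357, 175,  15,   7,  55], dtype=int32)), (array([375.6, 233.3]), array([369, 226,  14,  16,  60], dtype=int32)), (array([192.1, 269.6]), array([185, 264,  16,  12, 153], dtype=int32))]
```

```bash
python3 - <<'E'
from h import *
np.set_printoptions(precision=1,suppress=True)
ya=tri((331.9,192.3),(329.9,189.5)); yb=tri((280.9,180.5),(301,208)); print("marks",ya,yb)
a,b=ya[0],yb[0]; d=b-a; print("dist",np.linalg.norm(d),"dir",np.degrees(np.arctan2(d[1],d[0])),(a+b)/2)
print("green",tri((306.4,186.6),(315.3,200.1)))
cr=lambda p:(p[0]/4.4+255-.4,p[1]/4.4+145-.4)
for z in(136,140):
  P=np.array([onz("top",cr(p),z) for p in [(112,55),(400,122),(350,318),(57,247)]]); print("rim",P,P.mean(0),[np.linalg.norm(P[i]-P[i-1]) for i in range(4)])
for nm,z in(("st",80),):
  P=np.array([onz("top",cr(p),z) for p in [(628,222),(728,253),(690,370),(592,340)]]); print("stand",P,P.mean(0),[np.linalg.norm(P[i]-P[i-1]) for i in range(4)])
  for i in range(4):
    e=P[i]-P[i-1]; print(np.degrees(np.arctan2(e[1],e[0])))
P=np.array([onz("top",cr(p),z) for p,z in [((653,252),88),((632,320),88),((683,333),88),((686,285),138)]]);print("flange TL,BL,BR, handle top",P)
cs=lambda p:(p[0]/6+270-.4,p[1]/6+155-.4)
print("handle top tri",tri(cr((690,283)),cs((571,60))))
P=np.array([onz("side",cs(p),0) for p in [(60,480),(262,598),(493,412)]]);print("foot side L,near,R",P,[np.linalg.norm(P[i]-P[i-1]) for i in (1,2)],(P[0]+P[2])/2)
P=np.array([onz("side",cs(p),80) for p in [(483,140),(576,178),(648,132)]]);print("stand side",P,(P[0]+P[2])/2)
E
```

```text
marks (array([ 525.6, -121. ,  135.9]), np.float64(0.6065623881454978)) (array([563.8,  20.2, 137.1]), np.float64(2.7594096852164087))
dist 146.302330455107 dir 74.86007473455264 [544.7 -50.4 136.5]
green (array([546.2, -50.1, 129.4]), np.float64(3.3333437195259643))
rim [[ 630.    21.4  136. ]
 [ 580.8 -161.   136. ]
 [ 456.8 -124.9  136. ]
 [ 506.7   57.4  136. ]] [543.6 -51.8 136. ] [np.float64(128.39301684459608), np.float64(188.97135187369875), np.float64(129.09921899963228), np.float64(189.07462658198094)]
rim [[ 628.9   21.   140. ]
 [ 579.9 -160.7  140. ]
 [ 456.4 -124.8  140. ]
 [ 506.1   56.9  140. ]] [542.8 -51.9 140. ] [np.float64(127.88081044252064), np.float64(188.21747647909154), np.float64(128.5841953005275), np.float64(188.32033918703254)]
stand [[ 521.1 -313.9   80. ]
 [ 498.5 -378.6   80. ]
 [ 422.1 -348.3   80. ]
 [ 443.5 -285.5   80. ]] [ 471.3 -331.6   80. ] [np.float64(82.64875456413634), np.float64(68.52082256070956), np.float64(82.1924548334132), np.float64(66.33378010594662)]
-20.122965799675875
-109.26838080237306
158.34564847286128
71.17935965280518
flange TL,BL,BR, handle top [[ 499.5 -327.3   88. ]
 [ 455.2 -310.7   88. ]
 [ 445.8 -343.3   88. ]
 [ 471.4 -334.7  138. ]]
handle top tri (array([ 473.4, -337.2,  137.4]), np.float64(1.6702328901767294))
foot side L,near,R [[ 652.7   16.9    0. ]
 [ 504.8   61.5    0. ]
 [ 449.5 -145.4    0. ]] [np.float64(154.4013907763622), np.float64(214.16482053043237)] [551.1 -64.2   0. ]
stand side [[ 522.1 -314.6   80. ]
 [ 452.6 -293.8   80. ]
 [ 428.6 -367.7   80. ]] [ 475.3 -341.1   80. ]
```

```bash
cat >> h.py <<'E'
def pose():
    s=r.sense(); return s["eef_pos"].copy(),Ro.from_euler("xyz",s["tcp_rot"])
def plan(p1,R1,n,p0=None,R0=None,g=1):
    """straight-line/slerp rows, rounded"""
    if p0 is None: p0,R0=pose()
    p1=np.asarray(p1,float); rows=[]
    w=(R0.inv()*R1).as_rotvec()/n
    p,R=p0,R0
    for k in range(n):
        d=R.inv().apply((p1-p)/(n-k)); 
        row=[round(x,1) for x in np.degrees((R.inv()*R1).as_rotvec()/(n-k))]+[round(x,2) for x in d/10]+[g]
        rows.append(row); p=p+R.apply(np.array(row[3:6])*10); R=R*Ro.from_rotvec(np.radians(row[:3]))
    print("max mm/row",np.linalg.norm(p1-p0)/n,"deg/row",np.degrees(np.linalg.norm(w)))
    print(str(rows).replace(" ",""))
    return p,R
def st():
    s=r.sense(); R=Ro.from_euler("xyz",s["tcp_rot"]); np.set_printoptions(precision=2,suppress=True)
    print("t",round(s["clock"],2),"p",s["eef_pos"],"q",s["qpos"],"F",s["contact_force"],"op",round(s["opening"],3)); print("toolx",R.apply([1,0,0]),"tooly",R.apply([0,1,0]))
def down(yaw): return Ro.from_euler("xyz",[-90,0,yaw],degrees=True)
E
python3 - <<'E'
from h import *
st(); plan((472.5,-335,170),down(-110.3),10)
E
```

```text
t 0.1 p [ 276.61 -559.99  241.63] q [-1.11  0.35  1.63 -0.    1.16 -0.  ] F [-0.06 -1.18 -0.09] op 1.001
toolx [ 0.44 -0.9  -0.  ] tooly [-0.  0. -1.]
max mm/row 30.679730210466545 deg/row 4.6586139310091905
[[np.float64(0.0),np.float64(4.7),np.float64(-0.0),np.float64(-1.15),np.float64(0.72),np.float64(2.75),1],[np.float64(0.0),np.float64(4.7),np.float64(-0.0),np.float64(-1.37),np.float64(0.72),np.float64(2.65),1],[np.float64(0.0),np.float64(4.6),np.float64(-0.0),np.float64(-1.58),np.float64(0.72),np.float64(2.53),1],[np.float64(0.0),np.float64(4.7),np.float64(-0.0),np.float64(-1.78),np.float64(0.72),np.float64(2.39),1],[np.float64(0.0),np.float64(4.6),np.float64(-0.0),np.float64(-1.97),np.float64(0.72),np.float64(2.24),1],[np.float64(0.0),np.float64(4.7),np.float64(-0.0),np.float64(-2.14),np.float64(0.72),np.float64(2.07),1],[np.float64(0.0),np.float64(4.6),np.float64(-0.0),np.float64(-2.31),np.float64(0.71),np.float64(1.89),1],[np.float64(0.0),np.float64(4.7),np.float64(-0.0),np.float64(-2.45),np.float64(0.72),np.float64(1.7),1],[np.float64(0.0),np.float64(4.6),np.float64(-0.0),np.float64(-2.59),np.float64(0.71),np.float64(1.5),1],[np.float64(0.1),np.float64(4.7),np.float64(-0.1),np.float64(-2.69),np.float64(0.72),np.float64(1.28),1]]
```

```bash
sed -i 's/\[round(x,1) for x in np/[float(round(x,1)) for x in np/; s/\[round(x,2) for x in d/[float(round(x,2)) for x in d/' h.py
python3 -m crank '[[0,4.7,0,-1.15,0.7,2.75,1],[0,4.7,0,-1.4,0.7,2.65,1],[0,4.7,0,-1.6,0.7,2.5,1],[0,4.7,0,-1.8,0.7,2.4,1],[0,4.6,0,-2.0,0.7,2.25,1],[0,4.7,0,-2.15,0.7,2.05,1],[0,4.6,0,-2.3,0.7,1.9,1],[0,4.7,0,-2.45,0.7,1.7,1],[0,4.6,0,-2.6,0.7,1.5,1],[0,4.7,0,-2.7,0.7,1.3,1]]' 80
python3 - <<'E'
from h import *
st(); plan((472.5,-335,150),down(-110.3),3)
for n in("top","side"): cv2.imwrite(f"pics/{n}1.png",cv2.resize(cams.grab_frame(n)[100:300,250:500],None,fx=3,fy=3))
E
```

```text
clock: 0.93
eef_pos: [478.5, -331.8, 166.8]
tcp_rot: [-1.574, -0.001, -1.971]
contact_force: [0.0, -0.5, 0.2]
opening: 1.001
t 0.93 p [ 478.54 -331.8   166.79] q [-0.61  0.37  1.79 -0.    0.98  1.36] F [ 0.02 -0.52  0.19] op 1.001
toolx [-0.39 -0.92  0.  ] tooly [-0.  0. -1.]
max mm/row 6.041186726937234 deg/row 0.8863986701118997
[[0.1,-0.9,0.0,0.18,0.56,-0.14,1],[0.0,-0.9,0.0,0.17,0.56,-0.15,1],[0.1,-0.9,0.1,0.17,0.56,-0.15,1]]
```

View pics/side1.png

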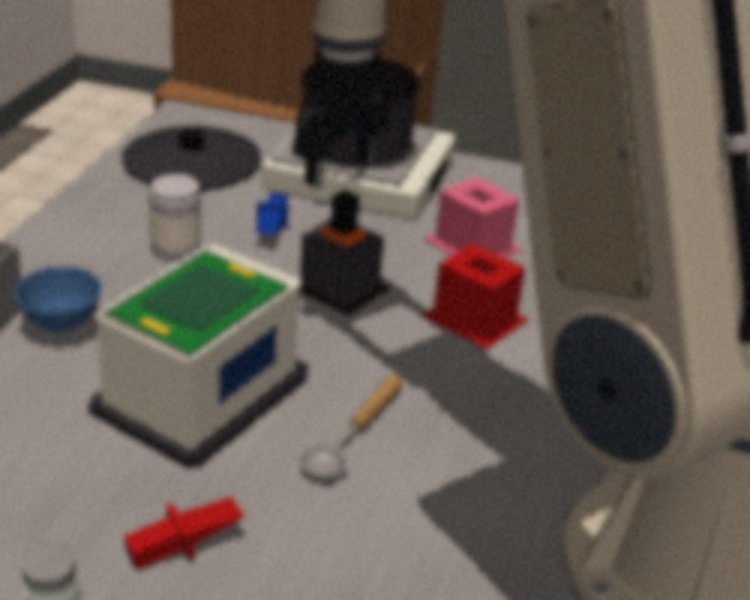

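View pics/top1.png

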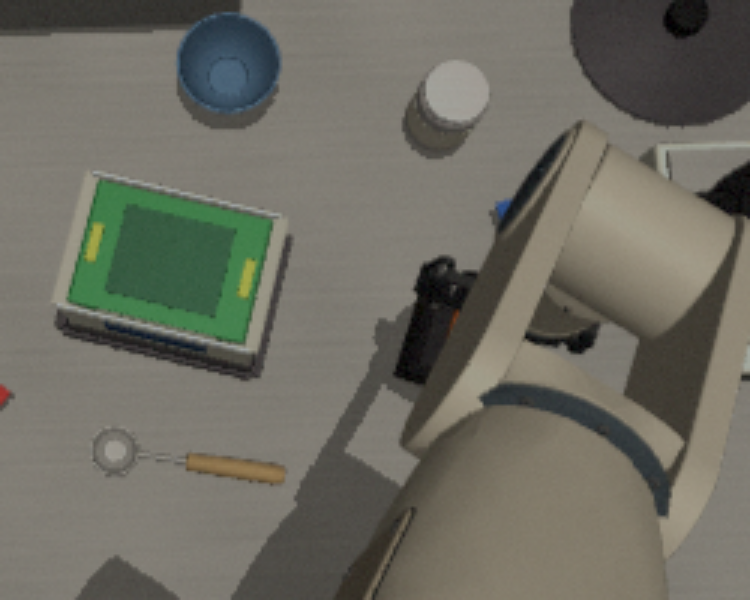

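The dark stand with the orange flange and black handle is confirmed (side crop 344,235). The open fingers are above it. Descending.

```bash

python3 -m crank '[[0,-0.9,0,0.18,0,-0.15,1],[0,-0.9,0,0.17,0,-0.15,1],[0,-0.9,0,0.17,0,-0.15,1],[0,0,0,0,0,0,1],[0,0,0,0,1,0,1],[0,0,0,0,1,0,1],[0,0,0,0,1,0,1],[0,0,0,0,1,0,1],[0,0,0,0,1,0,1],[0,0,0,0,0.5,0,1]]'
python3 - <<'E'
from h import *
st(); plan((472.5,-335,106),down(-110.3),3)
E
```

```text
clock: 1.87
eef_pos: [469.5, -336.8, 106.1]
tcp_rot: [-1.575, -0.001, -1.913]
contact_force: [0.3, -0.2, 0.6]
opening: 0.995
t 1.87 p [ 469.47 -336.79  106.08] q [-0.62  0.45  1.84 -0.    0.86  1.29] F [ 0.26 -0.25  0.65] op 0.995
toolx [-0.34 -0.94  0.  ] tooly [-0.  0. -1.]
max mm/row 1.1741806106803299 deg/row 0.24542912426272656
[[0.1,0.2,0.0,-0.09,0.0,0.08,1],[0.1,0.2,0.0,-0.09,0.0,0.07,1],[0.0,0.3,0.0,-0.09,0.01,0.07,1]]
```

```bash

python3 -m crank '[[0,0.2,0,-0.1,0,0.1,1],[0,0.2,0,-0.1,0,0.07,1],[0,0.2,0,-0.05,0,0.05,1],[0,0,0,0,0,0,-1],[0,0,0,0,0,0,-1],[0,0,0,0,0,0,-1],[0,0,0,0,0,0,-1],[0,0,0,0,0,0,-1],[0,0,0,0,0,0,-1],[0,0,0,0,0,0,-1]]' 110
python3 - <<'E'
from h import *
st()
E
```

```text
clock: 2.7
eef_pos: [473.2, -334.7, 105.5]
tcp_rot: [-1.575, -0.001, -1.924]
contact_force: [0.1, 0.3, -1.1]
opening: 0.289
t 2.7 p [ 473.17 -334.73  105.47] q [-0.62  0.45  1.84 -0.    0.86  1.31] F [ 0.09  0.27 -1.13] op 0.289
toolx [-0.35 -0.94  0.  ] tooly [-0.  0. -1.]
```

```bash

python3 -m crank '[[0,0,0,0,-0.5,0,-1],[0,0,0,0,-1,0,-1],[0,0,0,0,-1.5,0,-1],[0,0,0,0,-1.5,0,-1],[0,0,0,0,-1.5,0,-1],[0,0,0,0,-1.5,0,-1],[0,0,0,0,-1.5,0,-1],[0,0,0,0,-1,0,-1],[0,0,0,0,0,0,-1],[0,0,0,0,0,0,-1]]'
cat >> h.py <<'E'
C=np.array([544,-51.3,0]); PSI=-15.1
def tubw(x,y,z): return C+Ro.from_euler("z",PSI,degrees=True).apply([x,y,z])
E
python3 - <<'E'
from h import *
st()
for n,(r0,r1,c0,c1,f) in {"top":(145,245,255,385,6),"side":(165,255,265,385,6)}.items():
    full=cams.grab_frame(n); cv2.imwrite(f"pics/{n}2f.png",full); im=cv2.resize(full[r0:r1,c0:c1],None,fx=f,fy=f,interpolation=cv2.INTER_CUBIC)
    for y in(-85,85):
        for pts,col in (([(-59,y,137),(59,y,137)],(255,0,255)),([(-75,y/85*109,0),(75,y/85*109,0)],(255,255,0))):
            q=[((proj(n,tubw(*p))-(c0,r0)+.5)*f-.5).astype(int) for p in pts]
            cv2.line(im,tuple(int(v) for v in q[0]),tuple(int(v) for v in q[1]),col,1)
    cv2.imwrite(f"pics/{n}2.png",im)
E
```

```text
clock: 3.53
eef_pos: [472.8, -334.4, 215.0]
tcp_rot: [-1.576, -0.001, -1.924]
contact_force: [0.3, -0.1, -1.8]
opening: 0.291
t 3.53 p [ 472.78 -334.43  214.97] q [-0.62  0.31  1.76 -0.    1.08  1.31] F [ 0.28 -0.11 -1.78] op 0.291
toolx [-0.35 -0.94  0.  ] tooly [-0.  0. -1.]
```

View pics/side2.png

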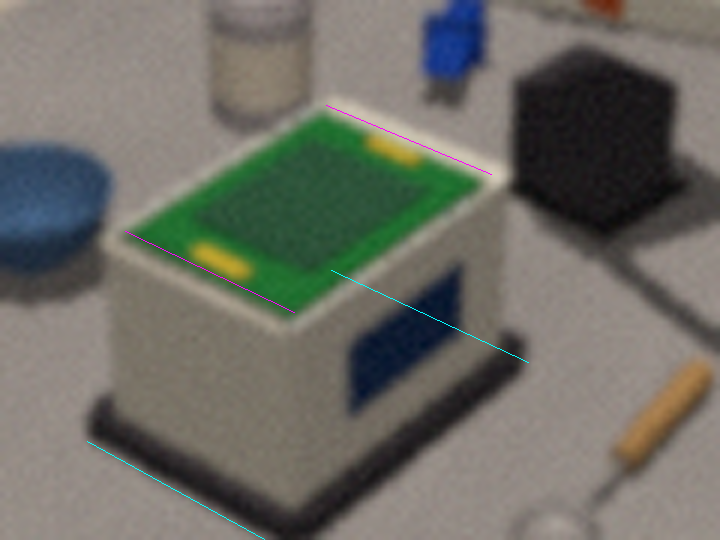

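View pics/top2.png

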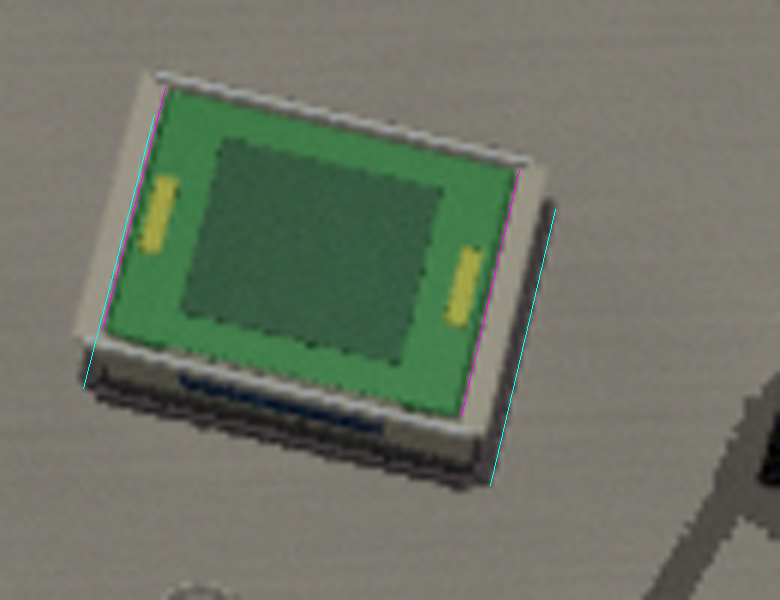

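View pics/side2f.png

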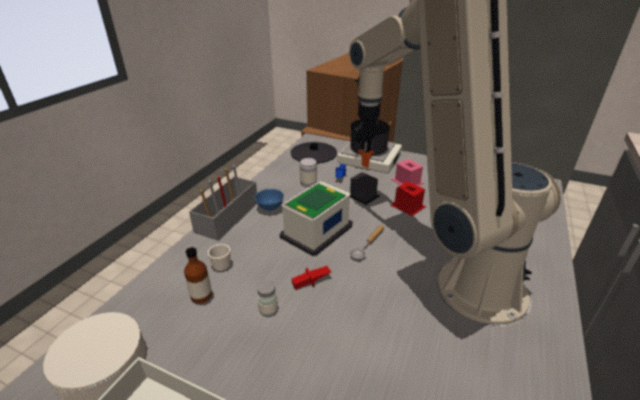

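```bash
cat >> h.py <<'E'
A=np.radians(41.5); B=np.radians(50); LT=85.5
def wpose(s,D,off,x=0,lean=41.5,zc=0):
    """TCP pose with tip corner at depth D down collar, off mm above collar face, end s"""
    a=np.radians(lean); Rz=Ro.from_euler("z",PSI,degrees=True)
    ex=Rz.apply([1,0,0]); out=s*Rz.apply([0,1,0]); z=np.array([0,0,1.])
    u=np.sin(a)*out+np.cos(a)*z; nin=-np.cos(a)*out+np.sin(a)*z
    ncol=-np.cos(B)*out+np.sin(B)*z; d=-np.sin(B)*out-np.cos(B)*z
    P=tubw(x,0,0)+out*(87.3)+z*(127+zc)+D*d+off*ncol
    tip=P+nin*1.0
    tx=-nin if s<0 else nin
    ty=-u; R=Ro.from_matrix(np.c_[tx,ty,np.cross(tx,ty)])
    return tip+u*LT,R,tip,u
def where(s):
    """D, off, x of tip corner and lean from measured pose"""
    p,R=pose(); u=-R.apply([0,1,0]); Rz=Ro.from_euler("z",PSI,degrees=True)
    out=s*Rz.apply([0,1,0]); ex=Rz.apply([1,0,0]); z=np.array([0,0,1.])
    tx=R.apply([1,0,0]); nin=-tx if s<0 else tx
    c=p-u*LT-nin*1.0-C; o=c@out-87.3; h=c[2]-127
    a=np.degrees(np.arctan2(u@out,u[2]))
    print("D %.1f off %.1f x %.1f lean %.1f ux %.3f"%(-np.sin(B)*o-np.cos(B)*h,-np.cos(B)*o+np.sin(B)*h,c@ex,a,u@ex))
E
python3 - <<'E'
from h import *
st(); p,R,tip,u=wpose(-1,-12,25); print(p,tip); plan(p,R,10,g=-1)
E
```

```text
t 3.63 p [ 472.6  -334.28  214.2 ] q [-0.62  0.31  1.76 -0.    1.08  1.31] F [-0.08 -0.46 -0.58] op 0.292
toolx [-0.35 -0.94  0.  ] tooly [-0.01  0.   -1.  ]
[ 508.49 -182.92  218.56] [ 523.24 -128.22  154.53]
max mm/row 15.561783527792446 deg/row 4.180491910594383
[[-0.2,-0.5,4.1,-1.54,-0.04,-0.19,-1],[-0.1,-0.5,4.2,-1.55,0.07,-0.17,-1],[-0.2,-0.5,4.1,-1.54,0.18,-0.16,-1],[-0.1,-0.5,4.2,-1.52,0.29,-0.15,-1],[-0.2,-0.5,4.1,-1.5,0.4,-0.13,-1],[-0.1,-0.5,4.2,-1.47,0.51,-0.12,-1],[-0.2,-0.5,4.1,-1.42,0.62,-0.1,-1],[-0.2,-0.5,4.2,-1.38,0.71,-0.09,-1],[-0.1,-0.5,4.1,-1.32,0.82,-0.08,-1],[-0.2,-0.6,4.2,-1.26,0.9,-0.06,-1]]
```

```bash

python3 -m crank '[[-0.2,-0.5,4.1,-1.55,-0.04,-0.2,-1],[-0.1,-0.5,4.2,-1.55,0.07,-0.17,-1],[-0.2,-0.5,4.1,-1.55,0.15,-0.16,-1],[-0.1,-0.5,4.2,-1.5,0.25,-0.15,-1],[-0.2,-0.5,4.1,-1.5,0.4,-0.13,-1],[-0.1,-0.5,4.2,-1.45,0.5,-0.12,-1],[-0.2,-0.5,4.1,-1.4,0.6,-0.1,-1],[-0.2,-0.5,4.2,-1.4,0.7,-0.1,-1],[-0.1,-0.5,4.1,-1.3,0.8,-0.1,-1],[0,0,0,0,0,0,-1]]'
python3 - <<'E'
from h import *
st(); where(-1)
p,R=pose(); u=-R.apply([0,1,0]); tip=p-u*LT; fl=p+u*(-7.5-0+0)  
for n,(r0,r1,c0,c1,f) in {"top":(145,245,300,430,6),"side":(130,230,300,430,6)}.items():
    im=cv2.resize(cams.grab_frame(n)[r0:r1,c0:c1],None,fx=f,fy=f,interpolation=cv2.INTER_CUBIC)
    tz=R.apply([0,0,1])
    for P in (tip-15*tz,tip+15*tz,tip,p-u*(25.5-8), wpose(-1,0,0,-59)[2],wpose(-1,0,0,59)[2]):
        q=((proj(n,P)-(c0,r0)+.5)*f-.5).astype(int); cv2.circle(im,(int(q[0]),int(q[1])),2,(255,0,255),-1)
    cv2.imwrite(f"pics/{n}3.png",im)
E
```

```text
clock: 4.47
eef_pos: [502.4, -190.3, 212.6]
tcp_rot: [-1.588, 0.686, -1.851]
contact_force: [-1.2, -0.1, -2.0]
opening: 0.291
t 4.47 p [ 502.36 -190.27  212.63] q [-0.72  0.43  1.78  0.62  1.34  0.85] F [-1.24 -0.06 -1.98] op 0.291
toolx [-0.21 -0.74 -0.63] tooly [ 0.16  0.61 -0.77]
D -15.4 off 11.6 x -4.6 lean 39.3 ux 0.007
```

View pics/side3.png

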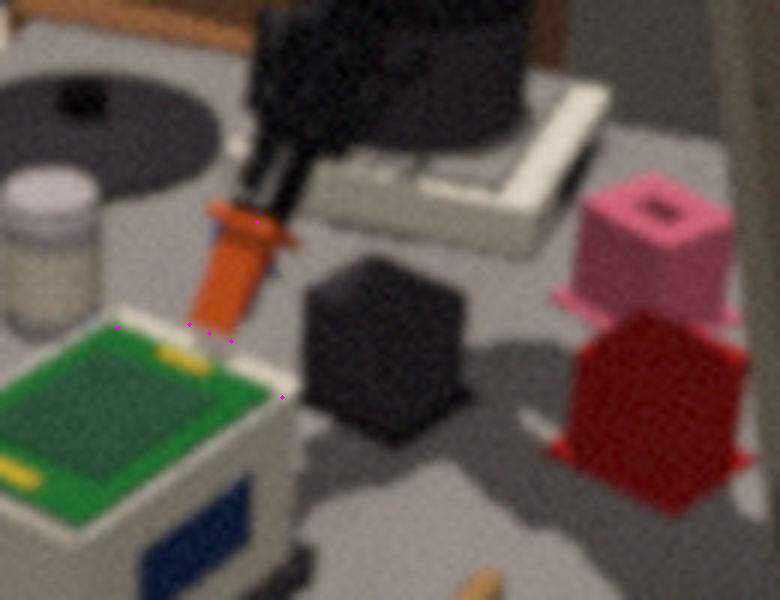

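View pics/top3.png

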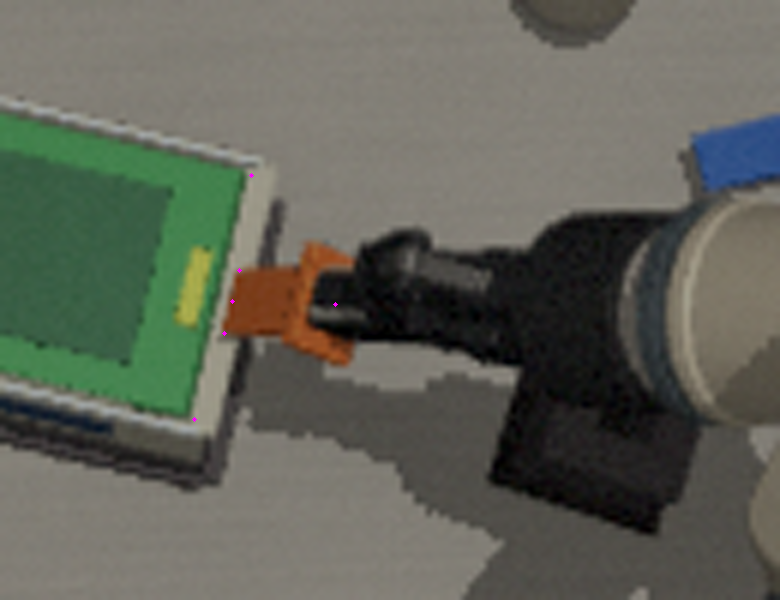

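```bash
python3 - <<'E'
from h import *
p,R,_,_=wpose(-1,-7,3); plan(p,R,6,g=-1)
E
```

```text
max mm/row 2.5238430072246936 deg/row 0.4498925971115446
[[0.0,-0.1,0.4,0.15,0.19,0.06,-1],[0.1,-0.1,0.4,0.16,0.19,0.06,-1],[0.0,-0.1,0.4,0.16,0.19,0.05,-1],[0.1,-0.1,0.5,0.16,0.19,0.05,-1],[0.0,-0.2,0.4,0.16,0.19,0.06,-1],[0.1,-0.1,0.5,0.16,0.18,0.05,-1]]
```

```bash

python3 -m crank '[[0,-0.1,0.4,0.15,0.19,0.06,-1],[0.1,-0.1,0.4,0.16,0.19,0.06,-1],[0,-0.1,0.4,0.16,0.19,0.05,-1],[0.1,-0.1,0.5,0.16,0.19,0.05,-1],[0,-0.2,0.4,0.16,0.19,0.06,-1],[0.1,-0.1,0.5,0.16,0.18,0.05,-1],[0,0,0,0,0,0,-1],[0,0,0,0.1,0,0,-1],[0,0,0,0.1,0,0,-1],[0,0,0,0,0,0,-1]]'
python3 - <<'E'
from h import *
st(); where(-1)
E
```

```text
clock: 5.4
eef_pos: [506.4, -196.1, 196.5]
tcp_rot: [-1.566, 0.722, -1.831]
contact_force: [0.6, 0.3, -2.2]
opening: 0.293
t 5.4 p [ 506.4  -196.08  196.55] q [-0.74  0.47  1.78  0.65  1.33  0.79] F [ 0.63  0.31 -2.18] op 0.293
toolx [-0.19 -0.73 -0.66] tooly [ 0.17  0.64 -0.75]
D -8.0 off -0.6 x 1.6 lean 41.4 ux -0.003
```

```bash

python3 -m crank '[[0,0,0,0.08,0,0,-1],[0,0,0,0.08,0,0,-1],[0,0,0,0.08,0,0,-1],[0,0,0,0,0,0,-1],[0,0,0,0,0,0,-1],[0,0,0,0,0,0,-1],[0,0,0,0,0,0,-1],[0,0,0,0,0,0,-1],[0,0,0,0,0,0,-1],[0,0,0,0,0,0,-1]]'
python3 - <<'E'
from h import *
st(); where(-1)
E
```

```text
clock: 6.23
eef_pos: [506.3, -196.5, 196.4]
tcp_rot: [-1.566, 0.725, -1.83]
contact_force: [0.7, 2.6, 2.0]
opening: 0.292
t 6.23 p [ 506.32 -196.45  196.35] q [-0.74  0.47  1.78  0.65  1.34  0.79] F [0.69 2.55 1.98] op 0.292
toolx [-0.19 -0.72 -0.66] tooly [ 0.18  0.64 -0.75]
D -8.2 off -0.7 x 1.7 lean 41.6 ux -0.002
```

```bash

python3 -m crank '[[0,0,0,-0.02,0.2,0,-1],[0,0,0,-0.025,0.2,0,-1],[0,0,0,-0.025,0.2,0,-1],[0,0,0,-0.025,0.2,0,-1],[0,0,0,-0.025,0.2,0,-1],[0,0,0,-0.025,0.2,0,-1],[0,0,0,-0.02,0.1,0,-1],[0,0,0,0,0,0,-1],[0,0,0,0,0,0,-1],[0,0,0,0,0,0,-1]]'
python3 - <<'E'
from h import *
st(); where(-1)
E
```

```text
clock: 7.07
eef_pos: [509.6, -186.0, 187.2]
tcp_rot: [-1.564, 0.725, -1.83]
contact_force: [0.7, 2.0, 3.4]
opening: 0.289
t 7.07 p [ 509.59 -186.01  187.22] q [-0.73  0.48  1.79  0.66  1.31  0.78] F [0.69 1.97 3.4 ] op 0.289
toolx [-0.19 -0.72 -0.66] tooly [ 0.18  0.64 -0.75]
D 6.1 off -0.7 x 2.1 lean 41.6 ux -0.003
```

```bash

python3 -m crank '[[0,0,0,-0.03,0.2,0,-1],[0,0,0,-0.03,0.2,0,-1],[0,0,0,-0.03,0.2,0,-1],[0,0,0,-0.03,0.2,0,-1],[0,0,0,-0.03,0.2,0,-1],[0,0,0,-0.03,0.2,0,-1],[0,0,0,-0.03,0.2,0,-1],[0,0,0,0,0,0,-1],[0,0,0,0,0,0,-1],[0,0,0,0,0,0,-1]]'
python3 - <<'E'
from h import *
st(); where(-1)
for n,(r0,r1,c0,c1) in {"top":(145,245,270,400),"side":(155,255,270,400)}.items():
    full=cams.grab_frame(n); cv2.imwrite(f"pics/{n}4f.png",full); cv2.imwrite(f"pics/{n}4.png",cv2.resize(full[r0:r1,c0:c1],None,fx=6,fy=6,interpolation=cv2.INTER_CUBIC))
    print(n,[(c,s[4]) for c,s in blobs(yellow(full)) ])
E
```

```text
clock: 7.9
eef_pos: [514.7, -180.2, 181.9]
tcp_rot: [-1.553, 0.72, -1.826]
contact_force: [-0.3, 1.2, 4.6]
opening: 0.289
t 7.9 p [ 514.74 -180.2   181.86] q [-0.71  0.48  1.8   0.67  1.29  0.78] F [-0.33  1.21  4.64] op 0.289
toolx [-0.19 -0.73 -0.66] tooly [ 0.18  0.63 -0.75]
D 14.8 off -0.7 x 6.4 lean 41.3 ux -0.012
top [(array([280.9 , 180.38]), np.int32(39)), (array([331.89, 192.11]), np.int32(37))]
side [(array([330.26, 188.67]), np.int32(27)), (array([301.5 , 208.18]), np.int32(28))]
```

View pics/side4.png

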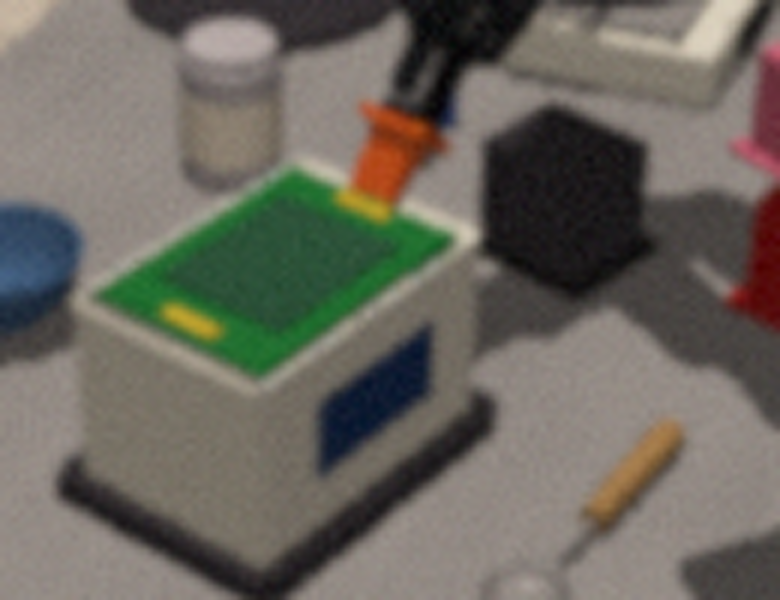

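```bash

python3 -m crank '[[0,0,0,-0.03,0.2,-0.1,-1],[0,0,0,-0.03,0.2,-0.1,-1],[0,0,0,-0.03,0.2,-0.1,-1],[0,0,0,-0.03,0.2,-0.1,-1],[0,0,0,-0.03,0.2,-0.1,-1],[0,0,0,0,0,0,-1],[0,0,0,0,0,0,-1],[0,0,0,0,0,0,-1],[0,0,0,0,0,0,-1],[0,0,0,0,0,0,-1]]'
python3 - <<'E'
from h import *
st(); where(-1)
E
```

```text
clock: 8.83
eef_pos: [515.8, -176.5, 179.0]
tcp_rot: [-1.539, 0.716, -1.822]
contact_force: [-0.3, 0.3, 5.4]
opening: 0.29
t 8.83 p [ 515.79 -176.47  179.  ] q [-0.71  0.48  1.82  0.68  1.26  0.77] F [-0.32  0.33  5.42] op 0.29
toolx [-0.19 -0.73 -0.66] tooly [ 0.19  0.63 -0.75]
D 19.5 off -0.8 x 7.4 lean 41.0 ux -0.024
```

```bash

python3 -m crank '[[-0.4,0,0.1,-0.03,0.25,-0.1,-1],[-0.4,0,0.1,-0.03,0.25,-0.1,-1],[-0.3,0,0.1,-0.03,0.2,-0.1,-1],[0,0,0,0,0,0,-1],[0,0,0,0,0,0,-1],[0,0,0,0,0,0,-1],[0,0,0,0,0,0,-1],[0,0,0,0,0,0,-1],[0,0,0,0,0,0,-1],[0,0,0,0,0,0,-1]]'
python3 - <<'E'
from h import *
st(); where(-1)
for n in("top","side"):
    full=cams.grab_frame(n); cv2.imwrite(f"pics/{n}5f.png",full)
    print(n,[(c,s[4]) for c,s in blobs(yellow(full)) ])
E
```

```text
clock: 9.67
eef_pos: [516.7, -173.5, 176.1]
tcp_rot: [-1.551, 0.719, -1.819]
contact_force: [-0.5, 1.0, 4.9]
opening: 0.294
t 9.67 p [ 516.75 -173.51  176.14] q [-0.7   0.48  1.81  0.68  1.27  0.77] F [-0.48  1.02  4.93] op 0.294
toolx [-0.19 -0.73 -0.66] tooly [ 0.18  0.63 -0.75]
D 23.8 off -0.7 x 6.4 lean 41.2 ux -0.010
top [(array([280.82, 180.5 ]), np.int32(40)), (array([331.81, 191.69]), np.int32(36))]
side [(array([330.17, 187.52]), np.int32(29)), (array([301.37, 208.03]), np.int32(30))]
```

```bash

python3 -m crank '[[0,0,0,0.03,-0.5,0,-1],[0,0,0,0.03,-1,0,-1],[0,0,0,0,-1,0,-1],[0,0,0,0,-1.5,0,-1],[0,0,0,0,-1.5,0,-1],[0,0,0,0,-1.5,0,-1],[0,0,0,0,-1.5,0,-1],[0,0,0,0,-1,0,-1],[0,0,0,0,0,0,-1],[0,0,0,0,0,0,-1]]'
python3 - <<'E'
from h import *
st(); where(-1); im=cams.grab_frame("side"); cv2.imwrite("pics/side6.png",cv2.resize(im[115:255,250:400],None,fx=5,fy=4.2))
print([(c,s[4]) for c,s in blobs(yellow(im)) ])
pm=tubw(0,0,270); m=plan(pm,down(-105.1),7,g=-1)
p,R,tip,u=wpose(1,-12,20); print(p,tip); plan(p,R,8,*m,g=-1)
E
```

```text
clock: 10.6
eef_pos: [495.9, -243.7, 250.7]
tcp_rot: [-1.552, 0.706, -1.821]
contact_force: [0.1, 0.8, -1.4]
opening: 0.288
t 10.6 p [ 495.9  -243.68  250.73] q [-0.8   0.43  1.69  0.6   1.45  0.82] F [ 0.1   0.81 -1.42] op 0.288
toolx [-0.19 -0.74 -0.65] tooly [ 0.18  0.62 -0.76]
D -80.4 off 8.3 x 4.6 lean 40.5 ux -0.010
[(array([329.96, 187.78]), np.int32(23)), (array([301.2, 207.9]), np.int32(30))]
max mm/row 28.44152064435557 deg/row 5.779849504284727
[[-0.1,0.1,-5.8,-2.33,1.63,-0.05,-1],[-0.1,0.0,-5.8,-2.49,1.38,-0.05,-1],[-0.1,0.1,-5.8,-2.61,1.12,-0.04,-1],[-0.1,0.0,-5.8,-2.71,0.85,-0.05,-1],[-0.1,0.1,-5.8,-2.79,0.58,-0.04,-1],[-0.1,0.0,-5.7,-2.83,0.29,-0.05,-1],[-0.2,0.1,-5.8,-2.84,0.01,-0.05,-1]]
[580.35  83.42 214.73] [565.59  28.73 150.7 ]
max mm/row 18.75991167203794 deg/row 5.181276452100424
[[0.0,-0.0,-5.2,-1.74,0.69,-0.0,-1],[0.0,-0.0,-5.2,-1.8,0.53,-0.0,-1],[0.0,-0.0,-5.2,-1.84,0.36,-0.0,-1],[0.0,-0.0,-5.2,-1.87,0.19,-0.0,-1],[0.0,-0.0,-5.2,-1.88,0.02,-0.0,-1],[0.0,-0.0,-5.2,-1.87,-0.14,-0.0,-1],[0.0,-0.0,-5.1,-1.85,-0.31,-0.0,-1],[0.1,-0.0,-5.2,-1.81,-0.48,-0.01,-1]]
```

View pics/side6.png

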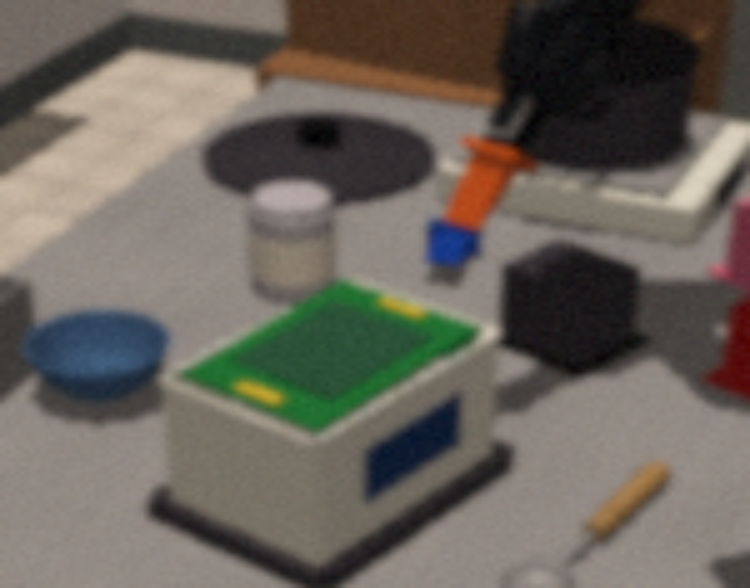

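The −y end is clearly raised: the lid covers the white rim at side-crop (400,305). Moving over to the +y end.

```bash

python3 -m crank '[[-0.1,0.1,-5.8,-2.3,1.6,-0.05,-1],[-0.1,0,-5.8,-2.5,1.4,-0.05,-1],[-0.1,0.1,-5.8,-2.6,1.1,-0.05,-1],[-0.1,0,-5.8,-2.7,0.85,-0.05,-1],[-0.1,0.1,-5.8,-2.8,0.6,-0.05,-1],[-0.1,0,-5.7,-2.8,0.3,-0.05,-1],[-0.2,0.1,-5.8,-2.8,0,-0.05,-1],[0,0,-5.2,-1.75,0.4,0,-1],[0,0,-5.2,-1.8,0.3,0,-1],[0,0,-5.2,-1.8,0.2,0,-1]]'
python3 - <<'E'
from h import *
st(); where(1)
p,R,tip,u=wpose(1,-12,20); plan(p,R,6,g=-1)
E
```

```text
clock: 11.48
eef_pos: [560.2, 3.8, 250.4]
tcp_rot: [-1.556, -0.307, -1.851]
contact_force: [0.2, -0.5, -0.6]
opening: 0.295
t 11.48 p [560.2    3.82 250.42] q [ 0.17  0.31  1.71 -0.3   1.26  2.13] F [ 0.21 -0.51 -0.6 ] op 0.295
toolx [-0.26 -0.92  0.3 ] tooly [-0.07 -0.29 -0.95]
D 15.2 off 67.1 x 2.1 lean 17.6 ux -0.010
max mm/row 14.923350971411631 deg/row 3.991439188041722
[[-0.1,-0.2,-4.0,-1.48,0.15,-0.05,-1],[-0.1,-0.2,-4.0,-1.49,0.05,-0.04,-1],[-0.0,-0.2,-4.0,-1.49,-0.05,-0.04,-1],[-0.1,-0.1,-4.0,-1.49,-0.16,-0.03,-1],[-0.0,-0.2,-4.0,-1.47,-0.26,-0.03,-1],[-0.1,-0.1,-3.9,-1.45,-0.36,-0.02,-1]]
```

```bash

python3 -m crank '[[-0.1,-0.2,-4,-1.5,0.1,-0.05,-1],[-0.1,-0.2,-4,-1.5,0,-0.05,-1],[0,-0.2,-4,-1.5,-0.05,-0.05,-1],[-0.1,-0.1,-4,-1.5,-0.15,-0.03,-1],[0,-0.2,-4,-1.45,-0.25,-0.03,-1],[-0.1,-0.1,-3.9,-1.4,-0.35,-0.02,-1],[0,0,0,0,0,0,-1],[0,0,0,0,0,0,-1],[0,0,0,0,0,0,-1],[0,0,0,0,0,0,-1]]'
python3 - <<'E'
from h import *
st(); where(1)
p,R,tip,u=wpose(1,-7,2.5); plan(p,R,7,g=-1)
p,R=pose(); u=-R.apply([0,1,0]); tip=p-u*LT
for n,(r0,r1,c0,c1,f) in {"top":(130,230,200,330,6),"side":(150,250,250,380,6)}.items():
    im=cv2.resize(cams.grab_frame(n)[r0:r1,c0:c1],None,fx=f,fy=f,interpolation=cv2.INTER_CUBIC)
    tz=R.apply([0,0,1])
    for P in (tip-15*tz,tip+15*tz,tip,wpose(1,0,0,-59)[2],wpose(1,0,0,59)[2]):
        q=((proj(n,P)-(c0,r0)+.5)*f-.5).astype(int); cv2.circle(im,(int(q[0]),int(q[1])),2,(255,0,255),-1)
    cv2.imwrite(f"pics/{n}7.png",im)
E
```

```text
clock: 12.32
eef_pos: [575.8, 99.3, 203.9]
tcp_rot: [-1.582, -0.751, -1.807]
contact_force: [-0.1, 0.4, -1.2]
opening: 0.293
t 12.32 p [575.79  99.33 203.92] q [ 0.46  0.6   1.53 -0.54  1.56  2.44] F [-0.07  0.36 -1.22] op 0.293
toolx [-0.17 -0.71  0.68] tooly [-0.17 -0.66 -0.73]
D -15.6 off 4.9 x -8.0 lean 43.1 ux -0.007
max mm/row 1.763550944952405 deg/row 0.2807718655118275
[[-0.1,0.2,0.2,0.02,0.13,0.12,-1],[-0.0,0.2,0.2,0.02,0.13,0.12,-1],[-0.1,0.1,0.2,0.01,0.13,0.12,-1],[-0.0,0.2,0.2,0.02,0.12,0.12,-1],[-0.1,0.1,0.3,0.01,0.13,0.12,-1],[-0.0,0.2,0.2,0.02,0.12,0.12,-1],[-0.1,0.1,0.3,0.02,0.13,0.13,-1]]
```

View pics/side7.png

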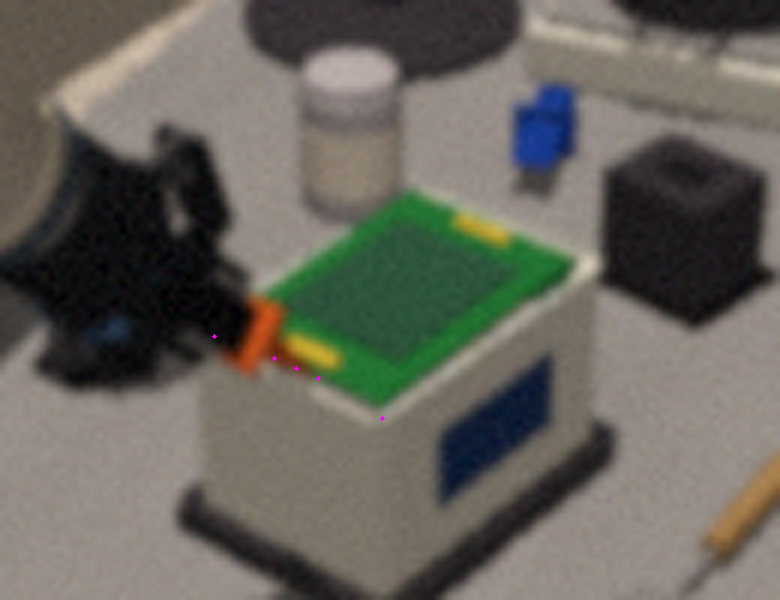

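View pics/top7.png

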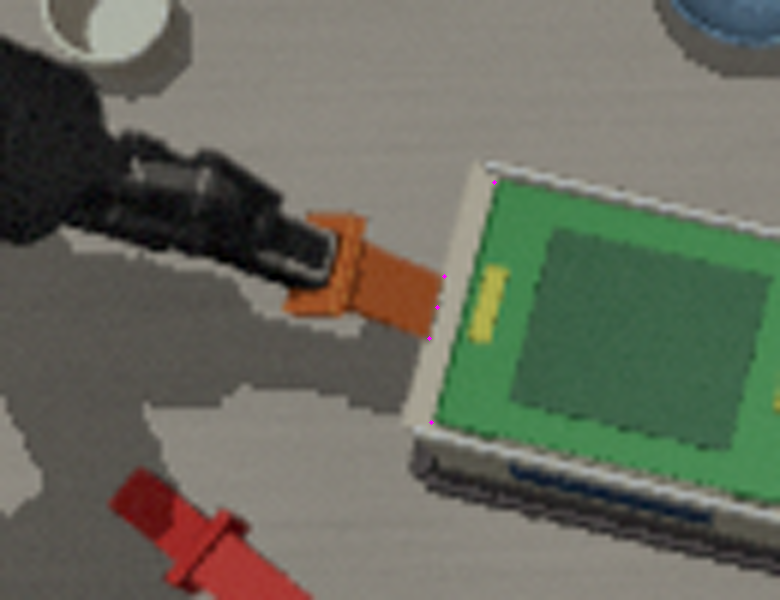

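```bash

python3 -m crank '[[-0.1,0.2,0.2,0.02,0.13,0.12,-1],[0,0.2,0.2,0.02,0.13,0.12,-1],[-0.1,0.1,0.2,0.01,0.13,0.12,-1],[0,0.2,0.2,0.02,0.12,0.12,-1],[-0.1,0.1,0.3,0.01,0.13,0.12,-1],[0,0.2,0.2,0.02,0.12,0.12,-1],[0,0,0,0,0,0,-1],[0,0,0,-0.08,0,0,-1],[0,0,0,-0.08,0,0,-1],[0,0,0,0,0,0,-1]]'
python3 - <<'E'
from h import *
st(); where(1)
E
```

```text
clock: 13.25
eef_pos: [583.2, 88.5, 201.4]
tcp_rot: [-1.563, -0.721, -1.845]
contact_force: [0.6, 0.5, 0.0]
opening: 0.288
t 13.25 p [583.17  88.53 201.4 ] q [ 0.44  0.6   1.54 -0.53  1.53  2.44] F [0.61 0.49 0.01] op 0.288
toolx [-0.2  -0.72  0.66] tooly [-0.17 -0.64 -0.75]
D -7.8 off 5.9 x 1.5 lean 41.3 ux -0.001
```

```bash

python3 -m crank '[[0,0,0,-0.1,0.01,0,-1],[0,0,0,-0.1,0.01,0,-1],[0,0,0,-0.1,0.01,0,-1],[0,0,0,-0.1,0.01,0,-1],[0,0,0,0,0,0,-1],[0,0,0,0,0,0,-1],[0,0,0,-0.1,0,0,-1],[0,0,0,0,0,0,-1],[0,0,0,0,0,0,-1],[0,0,0,0,0,0,-1]]'
python3 - <<'E'
from h import *
st(); where(1)
E
```

```text
clock: 14.08
eef_pos: [583.9, 92.6, 197.2]
tcp_rot: [-1.564, -0.723, -1.843]
contact_force: [0.2, -0.0, -1.5]
opening: 0.29
t 14.08 p [583.93  92.64 197.23] q [ 0.44  0.61  1.53 -0.53  1.53  2.45] F [ 0.24 -0.05 -1.45] op 0.29
toolx [-0.2  -0.72  0.66] tooly [-0.17 -0.64 -0.75]
D -8.3 off 0.1 x 1.1 lean 41.4 ux -0.001
```

```bash

python3 -m crank '[[0,0,0,-0.08,0,0,-1],[0,0,0,-0.08,0,0,-1],[0,0,0,0,0,0,-1],[0,0,0,-0.05,0,0,-1],[0,0,0,-0.05,0,0,-1],[0,0,0,0,0,0,-1],[0,0,0,0,0,0,-1],[0,0,0,0,0,0,-1],[0,0,0,0,0,0,-1],[0,0,0,0,0,0,-1]]'
python3 - <<'E'
from h import *
st(); where(1)
E
```

```text
clock: 14.92
eef_pos: [584.1, 93.0, 196.9]
tcp_rot: [-1.564, -0.727, -1.844]
contact_force: [-0.9, -2.1, 1.2]
opening: 0.293
t 14.92 p [584.12  93.01 196.88] q [ 0.44  0.61  1.53 -0.53  1.53  2.45] F [-0.92 -2.13  1.2 ] op 0.293
toolx [-0.2  -0.72  0.66] tooly [-0.17 -0.64 -0.75]
D -8.3 off -0.0 x 1.2 lean 41.7 ux -0.001
```

```bash

python3 -m crank '[[0,0,0,0.02,0.2,0,-1],[0,0,0,0.025,0.2,0,-1],[0,0,0,0.025,0.2,0,-1],[0,0,0,0.025,0.2,0,-1],[0,0,0,0.025,0.2,0,-1],[0,0,0,0.025,0.2,0,-1],[0,0,0,0.02,0.1,0,-1],[0,0,0,0,0,0,-1],[0,0,0,0,0,0,-1],[0,0,0,0,0,0,-1]]'
python3 - <<'E'
from h import *
st(); where(1)
E
```

```text
clock: 15.75
eef_pos: [581.4, 82.1, 187.5]
tcp_rot: [-1.563, -0.727, -1.844]
contact_force: [-0.7, -1.9, 1.7]
opening: 0.29
t 15.75 p [581.36  82.07 187.51] q [ 0.43  0.61  1.55 -0.54  1.51  2.46] F [-0.71 -1.9   1.74] op 0.29
toolx [-0.2  -0.72  0.66] tooly [-0.17 -0.64 -0.75]
D 6.3 off 0.1 x 1.4 lean 41.7 ux -0.001
```

```bash

python3 -m crank '[[0,0,0,0.03,0.2,-0.03,-1],[0,0,0,0.03,0.2,-0.03,-1],[0,0,0,0.03,0.2,-0.03,-1],[0,0,0,0.03,0.2,-0.03,-1],[0,0,0,0.03,0.2,-0.03,-1],[0,0,0,0.03,0.2,-0.03,-1],[0,0,0,0.03,0.2,-0.03,-1],[0,0,0,0,0,0,-1],[0,0,0,0,0,0,-1],[0,0,0,0,0,0,-1]]'
python3 - <<'E'
from h import *
st(); where(1)
E
```

```text
clock: 16.58
eef_pos: [580.4, 76.5, 183.6]
tcp_rot: [-1.551, -0.719, -1.848]
contact_force: [-0.5, -0.7, 2.9]
opening: 0.29
t 16.58 p [580.38  76.46 183.58] q [ 0.42  0.6   1.57 -0.54  1.48  2.46] F [-0.47 -0.68  2.85] op 0.29
toolx [-0.21 -0.72  0.66] tooly [-0.16 -0.64 -0.75]
D 13.1 off -0.0 x 2.8 lean 41.2 ux -0.011
```

```bash

python3 -m crank '[[-0.2,0,0,0.03,0.25,-0.05,-1],[-0.2,0,0,0.03,0.25,-0.05,-1],[-0.2,0,0,0.03,0.25,-0.05,-1],[-0.2,0,0,0.03,0.25,-0.05,-1],[-0.2,0,0,0.03,0.25,-0.05,-1],[-0.1,0,0,0.03,0.25,-0.05,-1],[-0.1,0,0,0.03,0.25,-0.05,-1],[0,0,0,0,0,0,-1],[0,0,0,0,0,0,-1],[0,0,0,0,0,0,-1]]'
python3 - <<'E'
from h import *
st(); where(1)
full=cams.grab_frame("side"); print([(c,s[4]) for c,s in blobs(yellow(full)) ])
E
```

```text
clock: 17.42
eef_pos: [580.5, 69.5, 178.8]
tcp_rot: [-1.553, -0.71, -1.854]
contact_force: [-0.6, -0.4, 4.3]
opening: 0.287
t 17.42 p [580.51  69.51 178.81] q [ 0.41  0.6   1.58 -0.54  1.47  2.46] F [-0.6  -0.36  4.26] op 0.287
toolx [-0.21 -0.73  0.65] tooly [-0.17 -0.63 -0.76]
D 21.2 off -0.1 x 4.2 lean 40.7 ux -0.004
[(array([330.3, 187.7]), np.int32(20)), (array([302.79, 207.17]), np.int32(24))]
```

```bash

python3 -m crank '[[-0.1,0,-0.2,0.03,0.28,-0.06,-1],[-0.1,0,-0.2,0.03,0.28,-0.06,-1],[-0.1,0,-0.2,0.03,0.28,-0.06,-1],[-0.1,0,-0.2,0.03,0.28,-0.06,-1],[-0.1,0,-0.2,0.03,0.28,-0.06,-1],[-0.1,0,-0.2,0.03,0.28,-0.06,-1],[-0.1,0,-0.2,0.03,0.28,-0.06,-1],[0,0,0,0,0,0,-1],[0,0,0,0,0,0,-1],[0,0,0,0,0,0,-1]]'
python3 - <<'E'
from h import *
st(); where(1)
full=cams.grab_frame("side"); print([(c,s[4]) for c,s in blobs(yellow(full)) ])
E
```

```text
clock: 18.3
eef_pos: [579.3, 61.2, 170.5]
tcp_rot: [-1.548, -0.726, -1.86]
contact_force: [-0.7, -0.1, 5.3]
opening: 0.291
t 18.3 p [579.28  61.18 170.46] q [ 0.41  0.62  1.59 -0.56  1.46  2.47] F [-0.67 -0.06  5.28] op 0.291
toolx [-0.21 -0.72  0.66] tooly [-0.17 -0.64 -0.75]
D 33.2 off 0.3 x 5.2 lean 41.6 ux -0.005
[(array([330.24, 187.48]), np.int32(21)), (array([303.73, 205.93]), np.int32(15))]
```

```bash

python3 -m crank '[[-0.1,0,0,0.02,0.28,-0.06,-1],[-0.1,0,0,0.02,0.28,-0.06,-1],[0,0,0,0.02,0.15,-0.03,-1],[0,0,0,0,0,0,-1],[0,0,0,0,0,0,-1],[0,0,0,0,0,0,-1],[0,0,0,0,0,0,-1],[0,0,0,0,0,0,-1],[0,0,0,0,0,0,-1],[0,0,0,0,0,0,-1]]'
python3 - <<'E'
from h import *
st(); where(1)
for n in("top","side"):
    full=cams.grab_frame(n); print([(c,s[4]) for c,s in blobs(yellow(full)) ])
cv2.imwrite("pics/side8.png",cv2.resize(full[150:250,250:380],None,fx=6,fy=6,interpolation=cv2.INTER_CUBIC))
E
```

```text
clock: 19.18
eef_pos: [578.6, 57.9, 167.8]
tcp_rot: [-1.547, -0.724, -1.861]
contact_force: [-0.4, 0.6, 4.8]
opening: 0.287
t 19.18 p [578.59  57.9  167.77] q [ 0.4   0.61  1.6  -0.56  1.45  2.47] F [-0.44  0.6   4.8 ] op 0.287
toolx [-0.21 -0.72  0.66] tooly [-0.17 -0.64 -0.75]
D 37.4 off 0.2 x 5.5 lean 41.5 ux -0.006
[(array([280.7 , 179.49]), np.int32(37)), (array([332.11, 191.95]), np.int32(38))]
[(array([330.48, 187.43]), np.int32(21))]
```

View pics/side8.png

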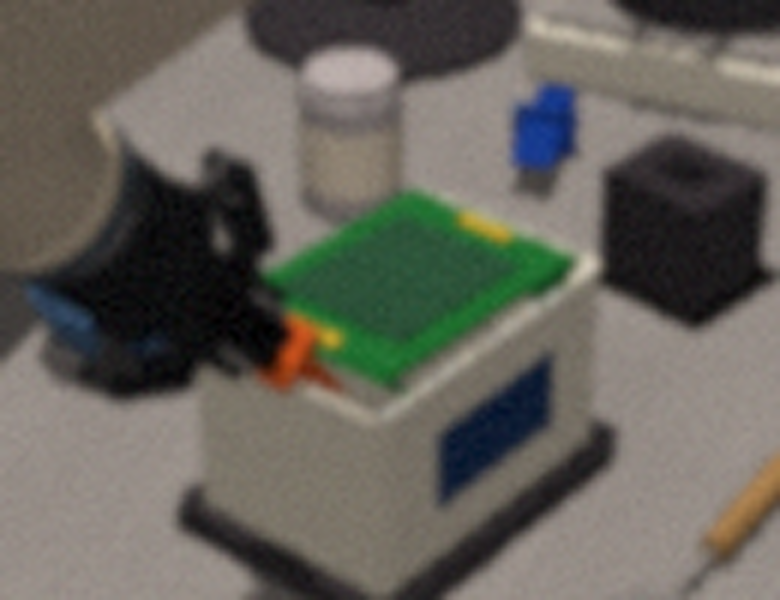

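The +y end is raised (lid edge at crop (390,385), clearly above the rim). Withdrawing and going back to the −y end.

```bash

python3 -m crank '[[0,0,0,-0.03,-0.5,0,-1],[0,0,0,-0.03,-1,0,-1],[0,0,0,0,-1,0,-1],[0,0,0,0,-1.5,0,-1],[0,0,0,0,-1.5,0,-1],[0,0,0,0,-1.5,0,-1],[0,0,0,0,-1.5,0,-1],[0,0,0,0,-1,0,-1],[0,0,0,0,-0.5,0,-1],[0,0,0,0,0,0,-1]]'
python3 - <<'E'
from h import *
st(); where(1)
im=cams.grab_frame("side"); print([(c,s[4]) for c,s in blobs(yellow(im))])
cv2.imwrite("pics/side9.png",cv2.resize(im[150:250,250:380],None,fx=6,fy=6,interpolation=cv2.INTER_CUBIC))
m=plan(tubw(0,0,275),down(-105.1),7,g=-1)
p,R,tip,u=wpose(-1,-14,22); print(p,tip); plan(p,R,9,*m,g=-1)
E
```

```text
clock: 20.12
eef_pos: [597.2, 131.9, 245.7]
tcp_rot: [-1.549, -0.714, -1.86]
contact_force: [0.3, 0.0, -0.9]
opening: 0.29
t 20.12 p [597.15 131.87 245.73] q [ 0.48  0.59  1.43 -0.51  1.64  2.44] F [ 0.33  0.02 -0.92] op 0.29
toolx [-0.22 -0.72  0.66] tooly [-0.17 -0.63 -0.76]
D -71.2 off 10.0 x 4.0 lean 40.9 ux -0.005
[(array([330.35, 187.45]), np.int32(20)), (array([301.61, 204.71]), np.int32(28))]
max mm/row 27.518315590759393 deg/row 5.853629044770985
[[-0.1,-0.1,5.9,2.33,1.46,-0.01,-1],[-0.1,-0.1,5.8,2.47,1.21,-0.01,-1],[-0.1,-0.2,5.9,2.58,0.96,-0.02,-1],[-0.1,-0.1,5.8,2.66,0.69,-0.03,-1],[-0.1,-0.2,5.9,2.72,0.42,-0.03,-1],[-0.1,-0.1,5.8,2.75,0.13,-0.03,-1],[-0.1,-0.2,5.9,2.75,-0.14,-0.04,-1]]
[ 507.58 -186.26  217.55] [ 522.34 -131.56  153.51]
max mm/row 16.791998357511407 deg/row 4.606546312291913
[[0.0,0.0,4.6,1.55,0.64,-0.0,-1],[0.0,0.0,4.6,1.6,0.51,-0.0,-1],[0.0,0.0,4.6,1.64,0.38,-0.0,-1],[0.0,0.0,4.6,1.66,0.25,-0.0,-1],[0.0,0.0,4.6,1.68,0.11,-0.0,-1],[0.0,0.0,4.6,1.68,-0.02,-0.0,-1],[0.0,0.0,4.6,1.67,-0.16,-0.0,-1],[0.0,-0.0,4.6,1.65,-0.29,-0.0,-1],[0.1,-0.0,4.7,1.62,-0.42,-0.01,-1]]
```

View pics/side9.png

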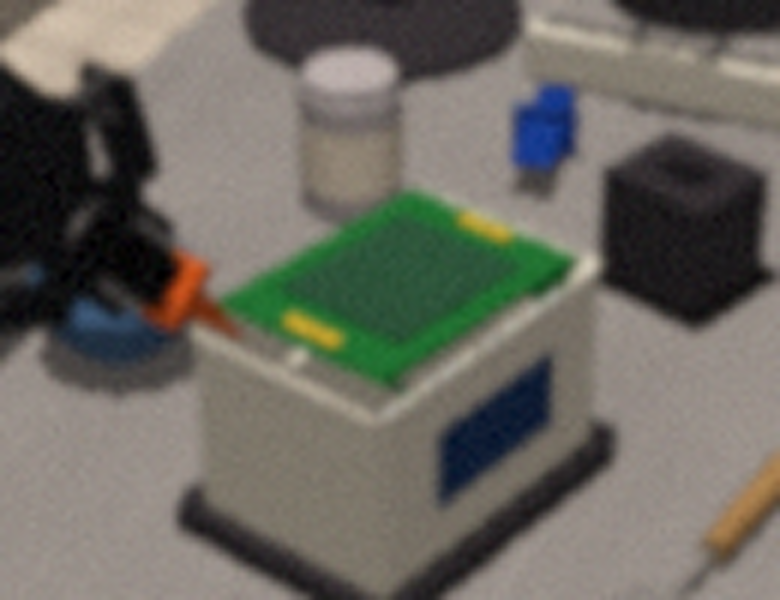

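```bash

python3 -m crank '[[-0.1,-0.1,5.9,2.3,1.3,0,-1],[-0.1,-0.1,5.8,2.5,1.1,0,-1],[-0.1,-0.2,5.9,2.6,0.9,-0.02,-1],[-0.1,-0.1,5.8,2.65,0.65,-0.03,-1],[-0.1,-0.2,5.9,2.7,0.4,-0.03,-1],[-0.1,-0.1,5.8,2.75,0.1,-0.03,-1],[-0.1,-0.2,5.9,2.75,-0.15,-0.04,-1],[0,0,4.6,1.6,0.3,0,-1],[0,0,4.6,1.6,0.2,0,-1],[0,0,4.6,1.6,0.1,0,-1]]'
python3 - <<'E'
from h import *
st(); where(-1)
p,R,tip,u=wpose(-1,-12,12); plan(p,R,7,g=-1)
E
```

```text
clock: 21.0
eef_pos: [529.0, -100.2, 259.1]
tcp_rot: [-1.565, 0.271, -1.825]
contact_force: [1.0, -0.4, -1.7]
opening: 0.285
t 21.0 p [ 529.   -100.16  259.13] q [-0.36  0.21  1.81  0.3   1.15  1.34] F [ 1.02 -0.43 -1.72] op 0.285
toolx [-0.24 -0.93 -0.27] tooly [ 0.07  0.26 -0.96]
D 12.7 off 75.3 x -1.5 lean 15.5 ux -0.003
max mm/row 15.198402661428664 deg/row 3.71238028900338
[[-0.0,0.1,3.7,1.48,0.34,0.01,-1],[-0.0,0.1,3.7,1.5,0.24,0.01,-1],[-0.0,0.1,3.7,1.51,0.14,0.02,-1],[-0.0,0.1,3.7,1.52,0.05,0.02,-1],[-0.0,0.1,3.7,1.52,-0.05,0.02,-1],[-0.0,0.0,3.7,1.51,-0.15,0.02,-1],[-0.1,0.1,3.8,1.5,-0.25,0.02,-1]]
```

```bash

python3 -m crank '[[0,0.1,3.7,1.5,0.3,0,-1],[0,0.1,3.7,1.5,0.2,0,-1],[0,0.1,3.7,1.5,0.1,0.02,-1],[0,0.1,3.7,1.5,0.05,0.02,-1],[0,0.1,3.7,1.5,-0.05,0.02,-1],[0,0,3.7,1.5,-0.2,0.02,-1],[0,0,3.4,1.3,-0.25,0.02,-1],[0,0,0,0,0,0,-1],[0,0,0,0,0,0,-1],[0,0,0,0,0,0,-1]]'
python3 - <<'E'
from h import *
st(); where(-1)
p,R,tip,u=wpose(-1,-7,1.5); plan(p,R,6,g=-1)
im=cams.grab_frame("side");cv2.imwrite("pics/side10.png",cv2.resize(im[130:230,290:420],None,fx=6,fy=6,interpolation=cv2.INTER_CUBIC))
E
```

```text
clock: 21.83
eef_pos: [496.6, -201.3, 203.5]
tcp_rot: [-1.573, 0.743, -1.855]
contact_force: [-0.7, 0.8, -0.9]
opening: 0.29
t 21.83 p [ 496.59 -201.27  203.51] q [-0.77  0.46  1.79  0.66  1.36  0.79] F [-0.71  0.79 -0.94] op 0.29
toolx [-0.21 -0.71 -0.68] tooly [ 0.19  0.65 -0.74]
D -18.0 off 1.6 x -5.7 lean 42.6 ux -0.012
max mm/row 2.1976923163460733 deg/row 0.25535453344604464
[[-0.1,-0.1,-0.2,-0.05,0.18,0.11,-1],[-0.1,-0.2,-0.2,-0.05,0.18,0.11,-1],[-0.1,-0.1,-0.2,-0.05,0.19,0.11,-1],[-0.1,-0.2,-0.2,-0.05,0.18,0.11,-1],[-0.1,-0.1,-0.1,-0.05,0.19,0.11,-1],[-0.2,-0.2,-0.2,-0.05,0.18,0.11,-1]]
```

View pics/side10.png

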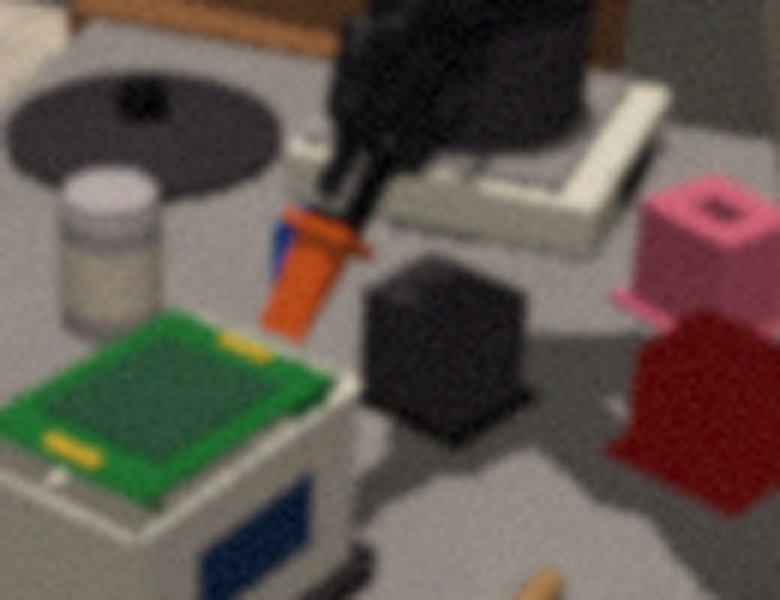

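```bash

python3 -m crank '[[-0.1,-0.1,-0.2,-0.06,0.18,0.11,-1],[-0.1,-0.2,-0.2,-0.06,0.18,0.11,-1],[-0.1,-0.1,-0.2,-0.06,0.18,0.11,-1],[-0.1,-0.2,-0.2,-0.06,0.18,0.11,-1],[-0.1,-0.1,-0.1,-0.05,0.18,0.11,-1],[-0.2,-0.2,-0.2,-0.05,0.18,0.11,-1],[0,0,0,0,0,0,-1],[0,0,0,0.07,0,0,-1],[0,0,0,0.07,0,0,-1],[0,0,0,0,0,0,-1]]'
python3 - <<'E'
from h import *
st(); where(-1)
E
```

```text
clock: 22.72
eef_pos: [508.4, -189.4, 199.8]
tcp_rot: [-1.564, 0.716, -1.819]
contact_force: [0.4, 0.1, -1.7]
opening: 0.285
t 22.72 p [ 508.37 -189.42  199.83] q [-0.73  0.46  1.78  0.65  1.33  0.8 ] F [ 0.43  0.14 -1.67] op 0.285
toolx [-0.19 -0.73 -0.66] tooly [ 0.17  0.63 -0.75]
D -4.9 off 5.9 x 1.3 lean 41.0 ux 0.003
```

```bash

python3 -m crank '[[0,0,0,0.1,-0.02,0,-1],[0,0,0,0.1,-0.02,0,-1],[0,0,0,0.1,-0.02,0,-1],[0,0,0,0.1,-0.02,0,-1],[0,0,0,0.1,0,0,-1],[0,0,0,0,0,0,-1],[0,0,0,0.08,0,0,-1],[0,0,0,0.08,0,0,-1],[0,0,0,0,0,0,-1],[0,0,0,0,0,0,-1]]'
python3 - <<'E'
from h import *
st(); where(-1)
E
```

```text
clock: 23.55
eef_pos: [506.7, -195.2, 196.2]
tcp_rot: [-1.565, 0.719, -1.821]
contact_force: [-0.1, 0.5, -0.1]
opening: 0.289
t 23.55 p [ 506.72 -195.23  196.21] q [-0.74  0.47  1.78  0.65  1.33  0.79] F [-0.14  0.5  -0.12] op 0.289
toolx [-0.19 -0.73 -0.66] tooly [ 0.17  0.64 -0.75]
D -7.2 off -0.5 x 1.3 lean 41.2 ux 0.003
```

```bash

python3 -m crank '[[0,0,0,0,0.2,-0.02,-1],[0,0,0,-0.03,0.25,-0.02,-1],[0,0,0,-0.03,0.25,-0.02,-1],[0,0,0,-0.03,0.25,-0.02,-1],[0,0,0,-0.03,0.25,-0.02,-1],[0,0,0,-0.03,0.25,-0.02,-1],[0,0,0,-0.03,0.25,-0.02,-1],[0,0,0,-0.03,0.25,-0.02,-1],[0,0,0,-0.03,0.25,-0.02,-1],[0,0,0,0,0,0,-1]]'
python3 - <<'E'
from h import *
st(); where(-1)
E
```

```text
clock: 24.38
eef_pos: [509.6, -176.4, 180.1]
tcp_rot: [-1.564, 0.721, -1.821]
contact_force: [0.7, 1.7, 0.4]
opening: 0.292
t 24.38 p [ 509.64 -176.43  180.13] q [-0.71  0.48  1.81  0.67  1.29  0.78] F [0.74 1.67 0.43] op 0.292
toolx [-0.19 -0.73 -0.66] tooly [ 0.17  0.64 -0.75]
D 17.7 off -0.5 x -0.8 lean 41.3 ux 0.003
```

```bash

python3 -m crank '[[0,0,0,-0.03,0.25,0,-1],[0,0,0,-0.03,0.25,0,-1],[-0.1,0,0.1,-0.03,0.25,-0.03,-1],[-0.1,0,0.1,-0.03,0.25,-0.05,-1],[-0.1,0,0.1,-0.03,0.25,-0.05,-1],[-0.1,0,0.1,-0.03,0.25,-0.05,-1],[-0.1,0,0.1,-0.03,0.25,-0.05,-1],[-0.1,0,0.1,-0.03,0.25,-0.05,-1],[0,0,0,0,0,0,-1],[0,0,0,0,0,0,-1]]'
python3 - <<'E'
from h import *
st(); where(-1)
E
```

```text
clock: 25.22
eef_pos: [515.2, -167.9, 171.6]
tcp_rot: [-1.558, 0.725, -1.816]
contact_force: [0.4, 1.3, 2.5]
opening: 0.291
t 25.22 p [ 515.18 -167.91  171.63] q [-0.7   0.49  1.82  0.68  1.27  0.77] F [0.44 1.32 2.52] op 0.291
toolx [-0.18 -0.73 -0.66] tooly [ 0.17  0.64 -0.75]
D 30.6 off -0.5 x 2.6 lean 41.5 ux -0.001
```

```bash

python3 -m crank '[[-0.1,0,0.1,-0.03,0.25,-0.05,-1],[-0.1,0,0.1,-0.03,0.25,-0.05,-1],[-0.1,0,0.1,-0.03,0.25,-0.05,-1],[-0.1,0,0.1,-0.03,0.25,-0.05,-1],[-0.1,0,0.1,-0.03,0.25,-0.05,-1],[0,0,0,0,0,0,-1],[0,0,0,0,0,0,-1],[0,0,0,0,0,0,-1],[0,0,0,0,0,0,-1],[0,0,0,0,0,0,-1]]'
python3 - <<'E'
from h import *
st(); where(-1)
full=cams.grab_frame("side"); print([(c,s[4]) for c,s in blobs(yellow(full)) ])
E
```

```text
clock: 26.05
eef_pos: [517.9, -164.9, 168.3]
tcp_rot: [-1.554, 0.728, -1.813]
contact_force: [-2.3, -1.4, 5.9]
opening: 0.292
t 26.05 p [ 517.85 -164.92  168.32] q [-0.69  0.5   1.82  0.69  1.26  0.76] F [-2.26 -1.42  5.9 ] op 0.292
toolx [-0.18 -0.72 -0.67] tooly [ 0.18  0.64 -0.75]
D 35.5 off -0.4 x 4.6 lean 41.7 ux -0.003
[(array([330.44, 185.5 ]), np.int32(32)), (array([301.69, 204.69]), np.int32(29))]
```

```bash

python3 -m crank '[[-0.1,0,0,-0.03,0.25,-0.05,-1],[0,0,0,-0.03,0.25,-0.05,-1],[0,0,0,0,0,0,-1],[0,0,0,0,0,0,-1],[0,0,0,0,0,0,-1],[0,0,0,0,0,0,-1],[0,0,0,0,0,0,-1],[0,0,0,0,0,0,-1],[0,0,0,0,0,0,-1],[0,0,0,0,0,0,-1]]'
python3 - <<'E'
from h import *
st(); where(-1)
E
python3 -m crank '[[0,0,0,0.03,-0.5,0,-1],[0,0,0,0.03,-1,0,-1],[0,0,0,0,-1,0,-1],[0,0,0,0,-1.5,0,-1],[0,0,0,0,-1.5,0,-1],[0,0,0,0,-1.5,0,-1],[0,0,0,0,-1.5,0,-1],[0,0,0,0,-1,0,-1],[0,0,0,0,0,0,-1],[0,0,0,0,0,0,-1]]'
python3 - <<'E'
from h import *
st(); where(-1)
y={}
for n in("top","side"):
    full=cams.grab_frame(n); y[n]=[(c,s[4]) for c,s in blobs(yellow(full)) ]; print(n,y[n])
    cv2.imwrite(f"pics/{n}11.png",cv2.resize(full[140:240,265:395],None,fx=6,fy=6,interpolation=cv2.INTER_CUBIC))
t=[c for c,_ in y["top"] if c[1]<240]; s=[c for c,_ in y["side"]]
if len(t)==2 and len(s)==2:
    print(tri(min(t,key=lambda c:c[0]),min(s,key=lambda c:c[0])),tri(max(t,key=lambda c:c[0]),max(s,key=lambda c:c[0])))
m=plan((473.2,-334.7,230),down(-110.2),10,g=-1)
E
```

```text
clock: 26.93
eef_pos: [518.8, -164.2, 167.6]
tcp_rot: [-1.551, 0.726, -1.811]
contact_force: [-3.1, -2.4, 5.2]
opening: 0.289
t 26.93 p [ 518.83 -164.19  167.6 ] q [-0.69  0.5   1.82  0.69  1.26  0.76] F [-3.09 -2.39  5.24] op 0.289
toolx [-0.18 -0.73 -0.66] tooly [ 0.18  0.64 -0.75]
D 36.7 off -0.5 x 5.5 lean 41.6 ux -0.005
clock: 27.77
eef_pos: [500.0, -232.8, 241.9]
tcp_rot: [-1.549, 0.717, -1.808]
contact_force: [0.0, 0.3, -1.3]
opening: 0.292
t 27.77 p [ 500.03 -232.84  241.89] q [-0.79  0.44  1.7   0.61  1.44  0.8 ] F [ 0.01  0.3  -1.26] op 0.292
toolx [-0.18 -0.73 -0.66] tooly [ 0.18  0.63 -0.75]
D -65.7 off 9.8 x 5.2 lean 41.1 ux -0.004
top [(array([280.6 , 179.45]), np.int32(40)), (array([332.32, 191.55]), np.int32(38))]
side [(array([329.96, 185.92]), np.int32(26)), (array([301.45, 204.66]), np.int32(29))]
(array([563.29,  19.41, 149.73]), np.float64(0.8998186389095374)) (array([ 525.58, -121.6 ,  149.71]), np.float64(1.124877368428341))
max mm/row 10.659837712916447 deg/row 4.155271442214773
[[0.1,0.6,-4.1,0.87,-0.61,-0.01,-1],[0.1,0.6,-4.1,0.92,-0.55,0.0,-1],[0.1,0.6,-4.1,0.95,-0.48,0.02,-1],[0.1,0.6,-4.1,0.98,-0.41,0.03,-1],[0.1,0.6,-4.1,1.01,-0.34,0.04,-1],[0.2,0.6,-4.1,1.03,-0.26,0.05,-1],[0.1,0.6,-4.1,1.05,-0.19,0.06,-1],[0.2,0.6,-4.1,1.06,-0.12,0.07,-1],[0.1,0.6,-4.2,1.06,-0.04,0.08,-1],[0.2,0.5,-4.1,1.06,0.04,0.08,-1]]
```

View pics/side11.png

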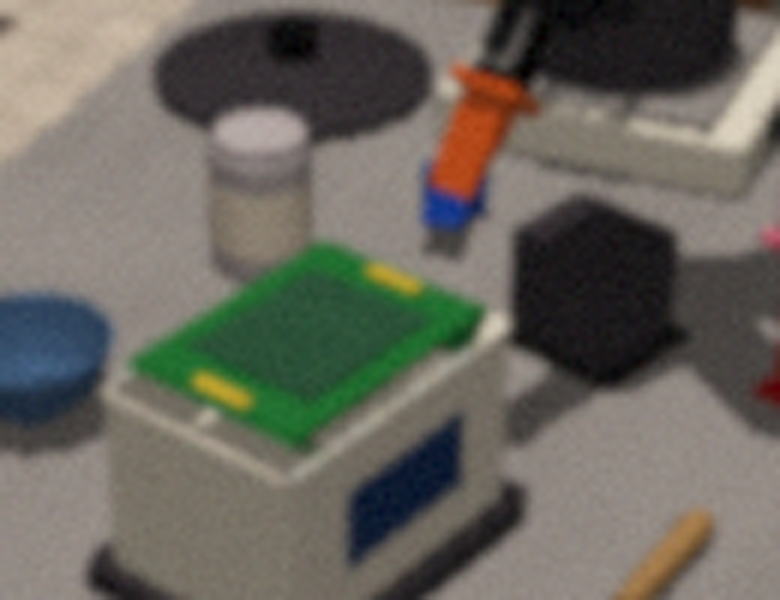

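Both lid marks triangulate at z≈149.7, against about 136.5 before: level, and up by about 12–13 mm. Returning to the stand.

```bash

python3 -m crank '[[0.1,0.6,-4.1,0.9,-0.6,0,-1],[0.1,0.6,-4.1,0.9,-0.55,0,-1],[0.1,0.6,-4.1,0.95,-0.5,0.02,-1],[0.1,0.6,-4.1,1,-0.4,0.03,-1],[0.1,0.6,-4.1,1,-0.35,0.04,-1],[0.2,0.6,-4.1,1,-0.25,0.05,-1],[0.1,0.6,-4.1,1,-0.2,0.06,-1],[0.2,0.6,-4.1,1,-0.1,0.07,-1],[0.1,0.6,-4,1,-0.05,0.08,-1],[0,0,0,0,0,0,-1]]'
python3 - <<'E'
from h import *
st(); plan((473.2,-334.7,220),down(-110.2),6,g=-1)
E
```

```text
clock: 28.7
eef_pos: [473.3, -320.0, 224.0]
tcp_rot: [-1.584, 0.053, -1.914]
contact_force: [0.7, 0.9, -0.8]
opening: 0.291
t 28.7 p [ 473.27 -320.03  224.05] q [-0.62  0.3   1.75  0.05  1.12  1.27] F [ 0.68  0.91 -0.78] op 0.291
toolx [-0.34 -0.94 -0.05] tooly [ 0.01  0.05 -1.  ]
max mm/row 2.5367129144570413 deg/row 0.5283777686090554
[[0.1,0.1,-0.5,0.23,0.05,0.08,-1],[0.1,0.1,-0.5,0.23,0.06,0.08,-1],[0.1,0.1,-0.5,0.23,0.06,0.08,-1],[0.2,0.1,-0.5,0.24,0.06,0.09,-1],[0.1,0.1,-0.5,0.23,0.06,0.08,-1],[0.2,0.1,-0.5,0.23,0.07,0.09,-1]]
```

```bash

python3 -m crank '[[0.1,0.1,-0.5,0.23,0.05,0.08,-1],[0.1,0.1,-0.5,0.23,0.06,0.08,-1],[0.1,0.1,-0.5,0.23,0.06,0.08,-1],[0.2,0.1,-0.5,0.24,0.06,0.08,-1],[0.1,0.1,-0.5,0.23,0.06,0.08,-1],[0.2,0.1,-0.5,0.23,0.07,0.09,-1],[0,0,0,0,0,0,-1],[0,0,0,0,0,0,-1],[0,0,0,0,0,0,-1],[0,0,0,0,0,0,-1]]'
python3 - <<'E'
from h import *
st(); plan((473.2,-334.7,150),down(-110.2),5,g=-1)
p,R=pose(); u=-R.apply([0,1,0]); tip=p-u*LT; tz=R.apply([0,0,1]); S=np.array([472.8,-334.8,80])
for n,(r0,r1,c0,c1,f) in {"top":(160,260,350,480,6),"side":(110,210,310,440,6)}.items():
    im=cv2.resize(cams.grab_frame(n)[r0:r1,c0:c1],None,fx=f,fy=f,interpolation=cv2.INTER_CUBIC)
    for P in (tip-15*tz,tip+15*tz,tip,S,S+18*tz,S-18*tz):
        q=((proj(n,P)-(c0,r0)+.5)*f-.5).astype(int); cv2.circle(im,(int(q[0]),int(q[1])),2,(255,0,255),-1)
    cv2.imwrite(f"pics/{n}12.png",im)
E
```

```text
clock: 29.53
eef_pos: [472.1, -333.5, 216.6]
tcp_rot: [-1.575, 0.006, -1.924]
contact_force: [0.5, 0.3, -1.1]
opening: 0.292
t 29.53 p [ 472.11 -333.46  216.64] q [-0.62  0.31  1.76  0.01  1.08  1.3 ] F [ 0.54  0.32 -1.11] op 0.292
toolx [-0.35 -0.94 -0.01] tooly [-0.    0.01 -1.  ]
max mm/row 13.332241170474608 deg/row 0.07754370410169878
[[0.0,-0.0,-0.1,0.02,1.33,0.03,-1],[0.1,-0.0,-0.1,0.02,1.33,0.03,-1],[0.0,-0.0,-0.0,0.02,1.33,0.03,-1],[0.1,-0.0,-0.1,0.02,1.34,0.04,-1],[0.0,-0.0,-0.0,0.02,1.33,0.03,-1]]
```

View pics/side12.png

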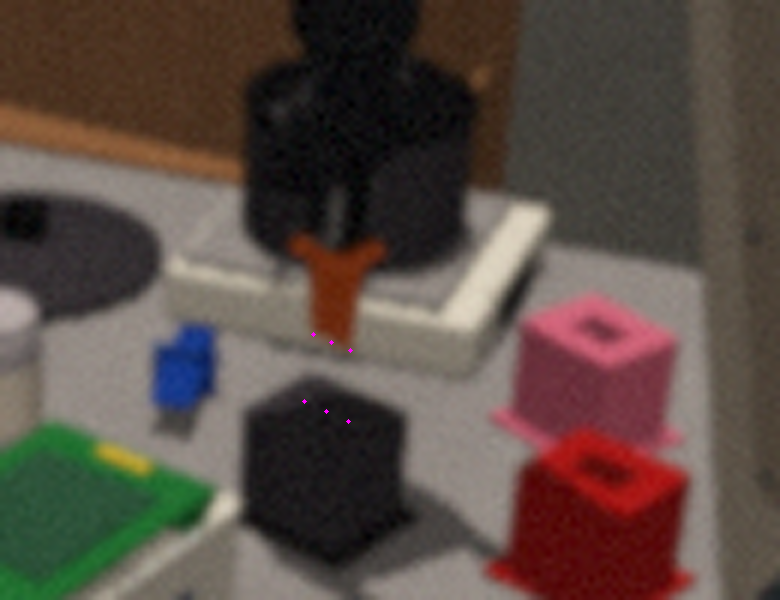

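View pics/top12.png

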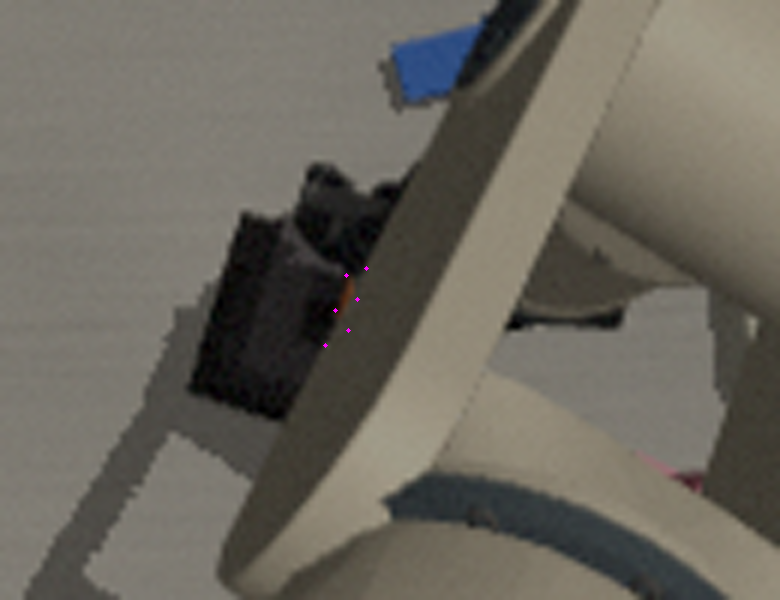

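```bash

python3 -m crank '[[0,0,-0.1,0.03,1,0.03,-1],[0.1,0,-0.1,0.03,1.2,0.03,-1],[0,0,0,0.03,1.2,0.03,-1],[0.1,0,-0.1,0.03,0.8,0.04,-1],[0,0,0,0,0.4,0,-1],[0,0,0,0,0,0,-1],[0,0,0,0,0,0,-1],[0,0,0,0,0,0,-1],[0,0,0,0,0,0,-1],[0,0,0,0,0,0,-1]]'
python3 - <<'E'
from h import *
st(); plan((473.2,-334.7,106),down(-110.2),8,g=-1)
E
```

```text
clock: 30.47
eef_pos: [473.5, -335.1, 167.6]
tcp_rot: [-1.569, -0.0, -1.923]
contact_force: [0.4, 0.6, -0.3]
opening: 0.291
t 30.47 p [ 473.51 -335.08  167.55] q [-0.62  0.37  1.8  -0.    0.97  1.3 ] F [ 0.42  0.65 -0.32] op 0.291
toolx [-0.35 -0.94  0.  ] tooly [ 0. -0. -1.]
max mm/row 7.6943373409779 deg/row 0.012547603247333212
[[-0.0,-0.0,0.0,-0.0,0.77,-0.01,-1],[-0.0,-0.0,0.0,-0.0,0.77,-0.01,-1],[-0.0,-0.0,0.0,-0.0,0.77,-0.01,-1],[-0.0,-0.0,0.0,-0.01,0.77,-0.0,-1],[-0.0,-0.0,0.0,-0.0,0.77,-0.01,-1],[-0.0,-0.0,0.0,-0.01,0.77,-0.0,-1],[-0.0,-0.0,0.0,-0.0,0.77,-0.01,-1],[-0.1,-0.0,0.0,-0.01,0.77,-0.0,-1]]
```

```bash

python3 -m crank '[[0,0,0,0,0.7,0,-1],[0,0,0,0,0.7,0,-1],[0,0,0,0,0.7,0,-1],[0,0,0,0,0.7,0,-1],[0,0,0,0,0.7,0,-1],[0,0,0,0,0.7,0,-1],[0,0,0,0,0.6,0,-1],[0,0,0,0,0.3,0,-1],[0,0,0,0,0,0,-1],[0,0,0,0,0,0,-1]]'
python3 - <<'E'
from h import *
st()
E
```

```text
clock: 31.3
eef_pos: [473.4, -335.1, 110.7]
tcp_rot: [-1.569, -0.0, -1.923]
contact_force: [-0.7, -0.0, 0.1]
opening: 0.293
t 31.3 p [ 473.41 -335.07  110.68] q [-0.62  0.44  1.84 -0.    0.86  1.3 ] F [-0.7  -0.04  0.13] op 0.293
toolx [-0.35 -0.94  0.  ] tooly [ 0. -0. -1.]
```

```bash

python3 -m crank '[[0,0,0,0,0.15,0,-1],[0,0,0,0,0.15,0,-1],[0,0,0,0,0.1,0,-1],[0,0,0,0,0.05,0,-1],[0,0,0,0,0,0,-1],[0,0,0,0,0.05,0,-1],[0,0,0,0,0.05,0,-1],[0,0,0,0,0,0,-1],[0,0,0,0,0,0,-1],[0,0,0,0,0,0,-1]]'
python3 - <<'E'
from h import *
st()
E
```

```text
clock: 32.13
eef_pos: [474.5, -335.8, 106.3]
tcp_rot: [-1.567, -0.001, -1.923]
contact_force: [-0.3, -0.6, -0.7]
opening: 0.295
t 32.13 p [ 474.46 -335.79  106.26] q [-0.62  0.45  1.84 -0.    0.85  1.3 ] F [-0.27 -0.6  -0.74] op 0.295
toolx [-0.35 -0.94  0.  ] tooly [ 0. -0. -1.]
```

```bash

python3 -m crank '[[0,0,0,0,0.08,-0.05,-1],[0,0,0,0,0.08,-0.05,-1],[0,0,0,0,0,0,-1],[0,0,0,0,0,0,-1],[0,0,0,0,0,0,-1],[0,0,0,0,0,0,-1],[0,0,0,0,0,0,-1],[0,0,0,0,0,0,-1],[0,0,0,0,0,0,-1],[0,0,0,0,0,0,-1]]'
python3 - <<'E'
from h import *
st()
E
```

```text
clock: 32.97
eef_pos: [474.1, -335.7, 105.3]
tcp_rot: [-1.565, -0.001, -1.924]
contact_force: [0.7, -0.4, 0.6]
opening: 0.292
t 32.97 p [ 474.05 -335.72  105.32] q [-0.62  0.45  1.84  0.    0.85  1.3 ] F [ 0.66 -0.4   0.63] op 0.292
toolx [-0.35 -0.94  0.  ] tooly [ 0. -0. -1.]
```

```bash

python3 -m crank '[[0,0,0,0,0,0,0],[0,0,0,0,0,0,0.3],[0,0,0,0,0,0,0.6],[0,0,0,0,0,0,1],[0,0,0,0,0,0,1],[0,0,0,0,0,0,1],[0,0,0,0,0,0,1],[0,0,0,0,0,0,1],[0,0,0,0,0,0,1],[0,0,0,0,0,0,1]]' 30
python3 -m crank '[[0,0,0,0,0,0,1],[0,0,0,0,0,0,1],[0,0,0,0,-0.5,0,1],[0,0,0,0,-1,0,1],[0,0,0,0,-1.5,0,1],[0,0,0,0,-2,0,1],[0,0,0,0,-2,0,1],[0,0,0,0,-2,0,1],[0,0,0,0,-2,0,1],[0,0,0,0,-1,0,1]]'
python3 - <<'E'
from h import *
st(); plan((330,-520,240),down(-110),10)
E
```

```text
clock: 33.8
eef_pos: [474.0, -335.8, 105.2]
tcp_rot: [-1.565, -0.001, -1.923]
contact_force: [-0.0, 0.9, -0.4]
opening: 0.998
clock: 34.63
eef_pos: [472.0, -334.3, 232.7]
tcp_rot: [-1.569, -0.0, -1.923]
contact_force: [0.6, 0.2, 0.9]
opening: 1.002
t 34.63 p [ 471.96 -334.33  232.67] q [-0.62  0.29  1.75  0.    1.1   1.3 ] F [0.63 0.16 0.89] op 1.002
toolx [-0.35 -0.94  0.  ] tooly [ 0. -0. -1.]
max mm/row 23.38361794690266 deg/row 0.02333700629896837
[[-0.0,-0.0,0.0,2.23,-0.07,-0.69,1],[-0.0,-0.0,0.0,2.23,-0.07,-0.69,1],[-0.0,-0.0,0.0,2.23,-0.07,-0.69,1],[-0.0,-0.0,0.0,2.23,-0.08,-0.69,1],[-0.0,-0.0,0.0,2.23,-0.07,-0.69,1],[-0.0,-0.0,0.0,2.24,-0.08,-0.69,1],[-0.0,-0.1,0.0,2.23,-0.07,-0.69,1],[-0.0,-0.0,0.0,2.23,-0.08,-0.7,1],[-0.1,-0.1,0.0,2.24,-0.07,-0.69,1],[-0.0,-0.0,0.0,2.23,-0.08,-0.7,1]]
```

```bash

python3 -m crank '[[0,0,0,2.2,-0.1,-0.7,1],[0,0,0,2.2,-0.1,-0.7,1],[0,0,0,2.2,-0.1,-0.7,1],[0,0,0,2.2,-0.1,-0.7,1],[0,0,0,2.2,-0.1,-0.7,1],[0,0,0,2.2,-0.1,-0.7,1],[0,0,0,2.2,-0.1,-0.7,1],[0,0,0,2.2,-0.1,-0.7,1],[0,0,0,1,0,-0.3,1],[0,0,0,0,0,0,1]]'
python3 - <<'E'
from h import *
st(); y={}
for n in("top","side"):
    f=cams.grab_frame(n); cv2.imwrite(f"pics/{n}13f.png",f); y[n]=[c for c,s in blobs(yellow(f)) if 270<c[0]<340 and 170<c[1]<215]; print(n,y[n])
    a=f[145:245,255:435] if n=="top" else f[130:240,265:405]
    cv2.imwrite(f"pics/{n}13.png",cv2.resize(a,None,fx=4.4,fy=4.4,interpolation=cv2.INTER_CUBIC))
t,s=y["top"],y["side"]; print(tri(min(t,key=lambda c:c[0]),min(s,key=lambda c:c[0])),tri(max(t,key=lambda c:c[0]),max(s,key=lambda c:c[0])))
E
```

```text
clock: 35.47
eef_pos: [349.3, -495.1, 249.9]
tcp_rot: [-1.559, -0.004, -1.92]
contact_force: [-0.4, -0.2, -0.3]
opening: 1.003
t 35.47 p [ 349.31 -495.09  249.89] q [-0.96  0.31  1.68  0.    1.14  0.96] F [-0.43 -0.23 -0.32] op 1.003
toolx [-0.34 -0.94  0.  ] tooly [ 0.01 -0.01 -1.  ]
top [array([280.63, 179.46]), array([332.25, 191.5 ])]
side [array([329.96, 185.92]), array([301.45, 204.66])]
(array([563.29,  19.33, 149.67]), np.float64(0.9659071931914673)) (array([ 525.62, -121.45,  149.8 ]), np.float64(0.9314355350517182))
```

View pics/side13.png

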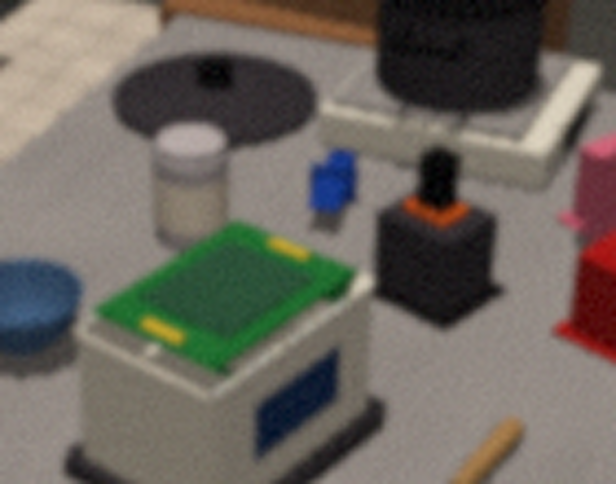

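View pics/top13.png

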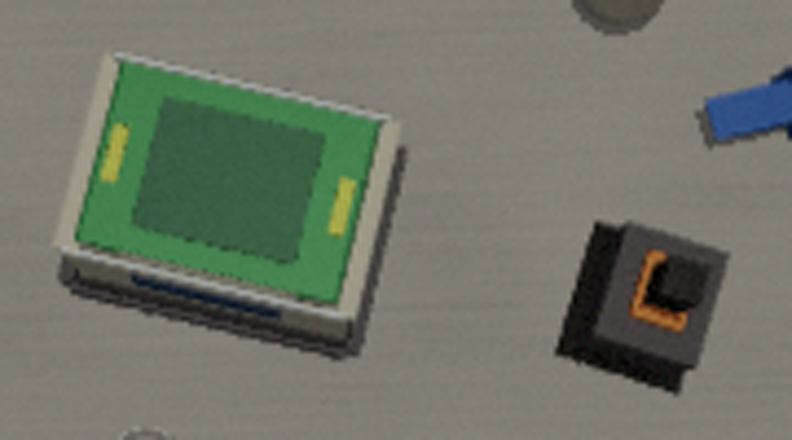

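View pics/top13f.png

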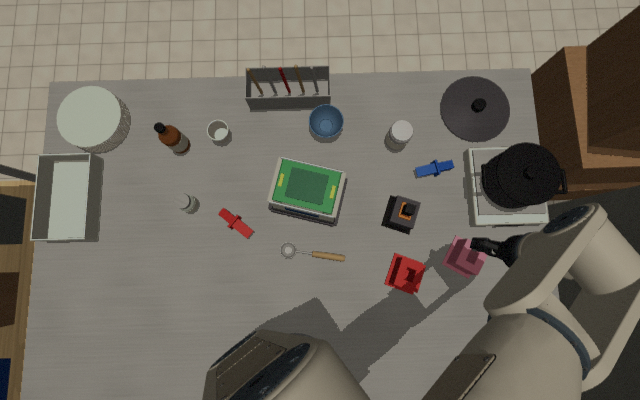

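The wedge sits upright with its flange flush on the stand (top crop 675,290), and both lid ends are up and level. The bystanders are at their original pixels.

```bash
python3 -c "
from rig import order
print(order.sign_off())"
```

```text
the job is handed in; nothing more can be done
None
```

The lid is raised at both ends, the wedge is back upright in its dark stand, and the job is handed in at about 36 s of the 70 s allowed.

**Lifting:** I wedged the −y end partway first. I then took the +y end all the way, and finished the −y end.

| Step | Tip depth down the collar | Rise by wedge geometry |
|---|---|---|
| −y end, first pass | 23.8 mm | about 6.5 mm |
| +y end, full | 37.4 mm | about 12 mm |
| −y end, full | 36.7 mm | about 11.7 mm |

The largest difference between the ends was about 6.5 mm, during the first pass. That figure comes from wedge geometry only; I never measured the difference directly.

**Last checks:**
- **Lid height:** Both yellow marks triangulate at 149.7–149.8 mm, against 135.9 and 137.1 mm before, so the lid is level and up about 12.5–14 mm. That is 1–2 mm more than the geometry gives, which is within camera error. Both estimates are above 10 mm.
- **Wedge:** It stands upright with its flange on the stand's top face, and the gripper is clear of it.
- **Everything else:** In the last top view the other items look unmoved; I judged this by eye, without measuring.
- **Forces:** Contact forces read after each move stayed under about 7 N. The gripper was kept clear of the lid, and nothing in the pictures or force readings showed a touch.

No check failed.

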